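# Zero the squareness gauge on its master cylinder

## Task

Slide the plain steel master cylinder across the granite, upright all the way and never gripped, lifted or tipped, into the vee of the squareness gauge until its foot rests against both faces of the vee and the indicator spindle is pushed in. Bring it up gently and do not touch the gauge yourself. Then, with the master home, press the big zero key of the display unit with a fingertip, let it come back up and move clear, leaving the other things on the plate where they are.

Things in the scene. Friction and masses are not known exactly. Their poses are not given: they have to be found in the camera images.
- master: Master cylinder (cylinder square): plain upright bright steel cylinder, 44 mm in diameter, 180 mm tall, about 0.8 kg, loose, dark bore in its top. Origin: centre of its underside, on the granite (z = 0); z up. Friction on the granite about 0.35: about 3 N slides it. Pushed below 35 mm it slides safely; pushed above about 50 mm it tips.
- gauge: Squareness gauge, fixed: base 26 mm high, 84 mm wide, from 42 mm in front of the origin to 100 mm behind; 90 degree steel vee in its front, mouth 56 mm wide. Behind, a 22 mm column, 259 mm high, holds a round indicator (54 mm across, 150 mm up) over the base. Origin: on the granite, on the vee's centre line; -x points out of the vee, towards the robot: the master goes home along +x. z up.
- gauge_nest (a point): Point on the granite where the centre of the master's underside lies when it rests against both faces of the vee: 45 mm in front of the gauge's origin on the centre line, 3 mm in front of the vee's mouth. Axes as the gauge's.
- spindle (a joint): The indicator's spindle, at 150 mm height, pointing out over the vee to its front. 0 when free, grows as it is pushed in (m), 0.004 with the master home, 0.008 at most. Light spring: about 0.4 N at home, too weak to push the master back.
- spindle_tip (a point): Ball end of the indicator spindle, 6 mm in diameter, 150 mm above the granite.
- display: Display unit of the gauge, fixed, left or right of the gauge: cream housing 125 mm deep, 150 mm wide, key deck 30 mm high, at its far side a leaning screen, top 88 mm up, that begins 55 mm behind the zero key's centre. Origin: under its middle; -x towards the robot, z up. Six small flat keys on the left half of the deck (+y), the zero key alone on the right half (-y).
- key_top (a point): Centre of the top of the zero key, the one big key: grey, 26 mm square, standing 11 mm above the deck (41 mm above the granite). It is pressed straight down.
- zero_key (a joint): Travel of the zero key (m): 0 up, 0.005 fully down, counts as pressed beyond 0.003. Spring: about 1.1 N to start, 3.9 N fully down; it comes back up by itself.
- shaft: Bystander: turned aluminium flange shaft standing on its 64 mm flange, stepped, 120 mm tall, loose, 0.45 kg, on the opposite side of the gauge from the display unit. Origin: centre of its underside.
- cleaner: Bystander: white cleaner bottle with black cap, 60 mm in diameter, 165 mm tall, loose, left of the work. Origin: centre of its underside.
- ring_gauge: Bystander: steel ring gauge lying flat, 72 mm outside, 35 mm bore, 22 mm high, loose, right of the work. Origin: centre of its underside.
Mind the look-alikes: they are no part of the job. What is shaped like the master but blue or red is not meant.

How it is judged:
On the way, in this order (a step that is already met when the one before it is completed fails the run):
1. the master stands home in the vee, upright, with the spindle pushed in (horizontal distance between master and gauge_nest below 0.003 m and angle between master's own z axis and vertical below 0.04 rad and value of joint spindle above 0.0015 m), for 0.2 s.
2. the zero key is pressed with the master home (value of joint zero_key above 0.003 m and horizontal distance between master and gauge_nest below 0.003 m), for 0.05 s.
At the end, for the whole second after the job is handed in: The master stands upright (within 0.04 rad) and at rest with its foot within 3 mm of the home point in the vee, the spindle pushed in by more than 1.5 mm, the zero key up again (less than 1 mm down), and shaft, bottle and ring gauge within 15 mm of where they stood (all of step 1 and linear speed of master below 0.01 m/s and value of joint zero_key below 0.001 m and distance of each of shaft, cleaner, ring_gauge from where it was at the start of the episode below 0.015 m); the robot touches nothing.
It fails at once if the master tips by more than 0.12 rad or is lifted by more than 5 mm (angle between master's own z axis and vertical above 0.12 rad or height (world z) of master above 0.005 m).
It fails at once if the master is gripped or shoved with more than 30 N, or rammed into the gauge with more than 30 N (contact force between the fingers and master above 30 N or contact force between master and gauge above 30 N).
It fails at once if the robot touches the gauge (more than 2 N) (contact force between any of the fingers, the arm and gauge above 2 N).
It fails at once if the zero key is pressed while the master is not home (value of joint zero_key above 0.003 m and horizontal distance between master and gauge_nest above 0.004 m).
It fails at once if the shaft, the bottle or the ring gauge is pushed away (more than 15 mm) or knocked over (distance of any of shaft, cleaner, ring_gauge from where it was at the start of the episode above 0.015 m or angle between any of shaft, cleaner's own z axis and vertical above 0.3 rad).
It also fails if it takes over 67 s, if anything falls off the work surface, if the arm or the gripper's body presses on something with over 40 N, if the wrist force passes 120 N, or if a joint passes its speed limit or range.

## Robot

A 7-joint arm with a two-finger parallel gripper is mounted at the origin on the work surface. World frame = base frame: x ahead of the robot, y to its left, z up, the work surface at z = 0. Lengths are in m, angles in rad, forces in N, time in s.
With the tool pointing down it reaches from about 0.4 to 0.875 m from the base axis. Payload 19.3 kg.
Tool frame: the origin (TCP) lies at the very end of the fingers, on their centre line; the grasp point (between the pads) lies 19 mm behind it; z points along the fingers, y is the direction in which the jaws open and shut (so a half turn about z gives the same grasp; the last joint's range is limited). The gripper opens to 85 mm and grips with 20 to 120 N. Pads are 22 mm wide; open, the fingers measure 114 mm over their backs; the gripper's body (76 mm by 85 mm) begins 54 mm behind the grasp point. The pads swing forward as they close: fully open they stand 13 mm farther back than shut.
Start: joints at [-1.403, 0.521, -0.036, 1.599, 0.021, 1.021, -0.113], TCP at [0.147, 0.607, 0.231] pointing down, gripper open.
Joint ranges: [-2.91, 2.91], [-0.3, 2.13], [-1.5, 1.42], [0.17, 2.43], [-1.26, 4.41], [0.16, 1.93], [-2.52, 2.52]. Speed limits (rad/s): [1.89, 1.89, 2.39, 2.39, 3.01, 3.01, 3.01].

## Interface

Orientations are given as [roll, pitch, yaw] about the fixed x, y, z axes, in that order (R = Rz(yaw) Ry(pitch) Rx(roll)).
In Python, from workcell import bot gives the robot as it stands.
- The arm moves only by the tool carry_out, never from a script. Its argument "targets" is a list of rows, each a list of 7 numbers: the shift along the tool's x, y, z in mm, then the turn, a rotation vector about the tool's x, y, z in units of 6 degrees (1.0 is 6 degrees), then the closure in counts, from 0 (fully open) to 255 (shut). A call has 1 to 5 rows; each row shifts and turns the commanded pose from where the row before left it, along the tool's axes as they then stand; what a row does not reach is not made up. A row lasts 1/12 s, in which the tool goes at most 41.7 mm and 7.16 degrees, less where a joint would pass 70% of its speed; a pose out of reach is approached as far as the arm can. A call is refused whole if a number of a shift passes 41.7 or a number of a turn 1, either way. A call with a gripper value outside its range is refused whole. The fingers move at their own pace and stop on an object; "force" is the grip in N (left out, the last holds). Time passes only in rows, so rows that do not move let the fingers close. It gives the time, the measured TCP pose, the force and the opening at its end, in the units of the state.
- bot.observe(): the state, without advancing time (a new reading comes with each control period).
- bot.grab_frame(name): name is "scene" or "side" or "wrist"; returns a dict with "color" (400x640x3 uint8, red, green, blue), "z_map" (400x640 float32, m along the optical axis (not along the pixel's ray), 0 where there is no reading), "K" (3x3 intrinsics, pixels), "cam_to_world" (4x4, takes a point from camera to world coordinates); the wrist camera has in their place "T_tool_cam" (4x4, takes a point from camera to tool coordinates, whose origin is the TCP and whose axes are the flange's). Camera axes: x right, y down, z forward; pixel columns grow to the right and rows downward; lengths in m; the calibration is good to about 2 mm. A picture is of the moment at which its call begins: read the wrist's pose just before it.
- bot.job_done(): hands the job in, once; it reports no verdict.
The state is a dict: "clock": time; "qpos": joint angles; "qd": joint speeds; "joint_efforts": joint torques, N m; "position": TCP position; "tool_rot": TCP orientation; "force": force on the tool from outside, world axes, zero at the start; "moment": the same for the moment, N m; "grip_width": finger opening in m.
Only numpy, scipy, OpenCV 4.12 (cv2) and the standard library are available. Lean on these libraries where they do the work, as an engineer would, in place of code of your own. Each camera call takes 0.05 s, during which the arm holds its last target. There are 200 camera calls.

## Working session

There is one attempt and no reset: what is moved stays moved. The work goes in short steps, Python scripts to look and compute and a tool call to move; the robot and the scene stay as the last step left them, time stands still between calls to the robot, and variables do not carry over. Pictures are saved under pics/ and viewed, about 8 in all and at most 12, crops included, and the job is handed in when it is done.

Besides the shell and the picture viewer there is one more tool, called after ">>>" as name(argument=value, ...), one argument or row to a line, values as JSON. carry_out: Moves the arm, as the interface text tells. Its arguments: {"type":"object","properties":{"targets":{"type":"array","items":{"type":"array","items":{"type":"number"}}},"force":{"type":"number"}},"required":["targets"]}

```bash
mkdir -p pics; ls
python3 - <<'E'
from workcell import bot
import cv2,numpy as np
s=bot.observe();print(s)
for n in("scene","side"):
    f=bot.grab_frame(n);np.savez(f"{n}.npz",**f);cv2.imwrite(f"pics/{n}0.png",f["color"][:,:,::-1]);print(f["K"],f["cam_to_world"].round(3))
E
```

```text
pics
{'clock': 0.0, 'qpos': array([-1.40320702,  0.52196689, -0.03629955,  1.59998474,  0.02117323,
        1.02106866, -0.11282574]), 'qd': array([-2.27613594e-04, -1.35798719e-03,  1.31662272e-03, -3.73155796e-05,
       -1.53339470e-03, -8.25356922e-05,  4.27304168e-04]), 'joint_efforts': array([-4.46201338e-04, -9.27108765e+01,  1.97976843e+00, -3.69923508e+01,
        1.79027970e-02,  8.24169052e-03,  5.59962427e-05]), 'position': array([0.14719015, 0.60709783, 0.23076372]), 'tool_rot': array([-3.14055092e+00,  6.40283707e-05,  2.90372910e+00]), 'force': array([-0.87598278,  0.38041914,  0.45675276]), 'moment': array([-0.01643119,  0.03142562, -0.02080424]), 'grip_width': 0.08560392851303837}
[[369.64564604   0.         318.15773322]
 [  0.         369.64564604 200.47806029]
 [  0.           0.           1.        ]] [[-0.808  0.47  -0.354  0.928]
 [ 0.588  0.664 -0.462  0.509]
 [ 0.018 -0.581 -0.813  0.943]
 [ 0.     0.     0.     1.   ]]
[[398.76598184   0.         323.82248738]
 [  0.         398.76598184 202.26263905]
 [  0.           0.           1.        ]] [[-0.932 -0.167  0.323  0.266]
 [-0.363  0.477 -0.8    0.783]
 [-0.02  -0.863 -0.505  0.597]
 [ 0.     0.     0.     1.   ]]
```

View pics/scene0.png

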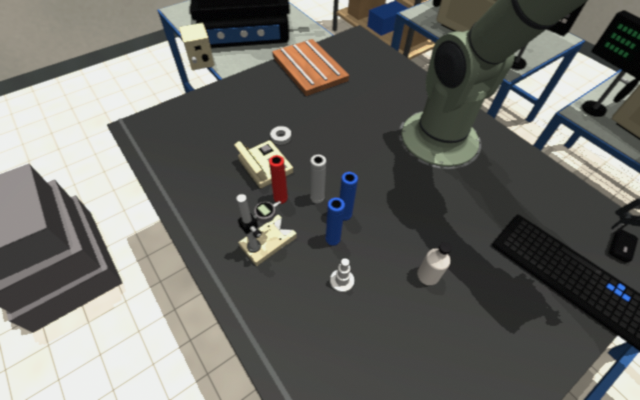

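View pics/side0.png

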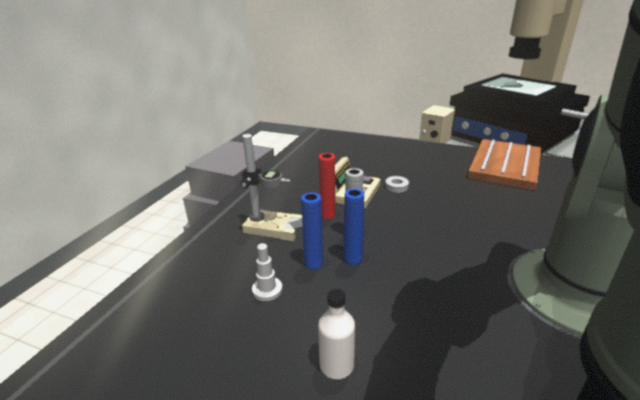

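Scene view: plain steel cylinder at (318,160–200), dark bore. Look-alikes are red (279,180), blue (348,195) and blue (335,222). Gauge at (268,238) with its indicator at (265,210), display at (265,162), ring (281,133), shaft (342,275), bottle (434,266). Now I'll build a top-down map from both depth images.

```bash
cat > h.py <<'E'
import numpy as np,cv2
def cloud(f,T=None):
    z=f["z_map"];K=f["K"];T=f["cam_to_world"] if T is None else T
    v,u=np.indices(z.shape)
    P=np.stack([(u-K[0,2])/K[0,0]*z,(v-K[1,2])/K[1,1]*z,z],-1)@T[:3,:3].T+T[:3,3]
    P[z<=0]=np.nan
    return P
def topdown(Ps,Cs,x0,x1,y0,y1,s=1000):
    # image: up = +x, left = +y ; s px per m; highest point wins
    im=np.zeros((int((x1-x0)*s),int((y1-y0)*s),3),np.uint8)
    P=np.concatenate([p.reshape(-1,3) for p in Ps]);C=np.concatenate([c.reshape(-1,3) for c in Cs])
    ok=(P[:,0]>x0)&(P[:,0]<x1)&(P[:,1]>y0)&(P[:,1]<y1)&(P[:,2]<.3)
    P=P[ok];C=C[ok];o=np.argsort(P[:,2])
    for p,c in zip(P[o],C[o]):
        r=int((x1-p[0])*s);k=int((y1-p[1])*s);cv2.circle(im,(k,r),max(1,s//700),c[::-1].tolist(),-1)
    return im
E
python3 - <<'E'
from h import *
fs=[np.load(n+".npz") for n in("scene","side")];Ps=[cloud(f) for f in fs]
A=Ps[0]
for n,(u,v) in dict(master=(318,160),red=(278,160),blue1=(349,178),blue2=(336,204),ring=(281,133),shaft=(342,280),bottle=(434,266),gauge=(268,240),disp=(265,162)).items():
    print(n,np.nanmedian(A[v-2:v+3,u-2:u+3].reshape(-1,3),0).round(3))
x0,x1,y0,y1=.3,1.0,-.55,.3
im=topdown(Ps,[f["color"] for f in fs],x0,x1,y0,y1,900)
for i in range(3,10): cv2.putText(im,f"{i/10}",(0,int((x1-i/10)*900)+4),0,.4,(0,255,255));cv2.line(im,(0,int((x1-i/10)*900)),(765,int((x1-i/10)*900)),(0,90,90),1)
for i in range(-5,3): cv2.putText(im,f"{i/10}",(int((y1-i/10)*900),10),0,.4,(0,255,255));cv2.line(im,(int((y1-i/10)*900),0),(int((y1-i/10)*900),630),(0,90,90),1)
cv2.imwrite("pics/top.png",cv2.resize(im,(728,600)))
E
```

```text
master [ 0.517 -0.035  0.18 ]
red [ 0.606 -0.098  0.18 ]
blue1 [0.487 0.064 0.181]
blue2 [0.566 0.11  0.18 ]
ring [ 0.455 -0.34   0.005]
shaft [0.637 0.24  0.048]
bottle [0.446 0.362 0.104]
gauge [0.726 0.018 0.025]
disp [ 0.583 -0.235  0.03 ]
```

View pics/top.png

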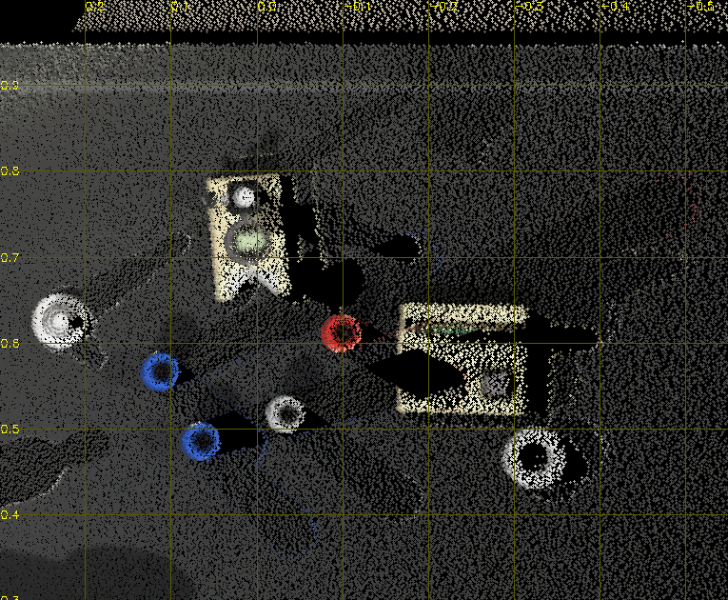

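Top-down view agrees with the given sizes. The plain master is at about (0.52,-0.03), the gauge vee opens toward the robot at about (0.65,0), and the key is at about (0.55,-0.28). Next I'll fit the poses.

Run:
```python
from h import *
from workcell import bot
from scipy.optimize import least_squares
fs=[np.load(n+".npz") for n in("scene","side")]
def circ(p,r):
    s=least_squares(lambda c:np.hypot(*(p-c).T)-r,p.mean(0),loss="soft_l1",f_scale=.002);return s.x.round(4)
for f,n in zip(fs,("scene","side")):
    P=cloud(f).reshape(-1,3);P=P[~np.isnan(P[:,0])]
    sel=lambda x0,x1,y0,y1,z0,z1:P[(P[:,0]>x0)&(P[:,0]<x1)&(P[:,1]>y0)&(P[:,1]<y1)&(P[:,2]>z0)&(P[:,2]<z1)]
    m=sel(.48,.56,-.08,.02,.02,.17);t=sel(.48,.56,-.08,.02,.172,.19)
    print(n,"master side fit",circ(m[:,:2],.022),len(m),"top",(t[:,:2].min(0)+t[:,:2].max(0))/2 if len(t) else None, np.median(t[:,2]) if len(t) else 0)
    g=sel(.6,.85,-.07,.1,.021,.031);r=cv2.minAreaRect((g[:,:2]*1000).astype(np.float32));print(" gauge rect",r,len(g),cv2.boxPoints(r).round(1).tolist())
    c=sel(.74,.8,-.02,.06,.16,.28);print(" column",circ(c[:,:2],.011) if len(c)>20 else len(c))
    k=sel(.5,.6,-.32,-.23,.036,.046);r=cv2.minAreaRect((k[:,:2]*1000).astype(np.float32)) if len(k) else 0;print(" key",r,len(k),np.median(k[:,2]) if len(k) else 0)
    d=sel(.48,.6,-.34,-.14,.027,.033);print(" deck",cv2.minAreaRect((d[:,:2]*1000).astype(np.float32)),len(d))
    tb=sel(.4,.9,-.4,.3,-.02,.012);print(" table z",np.median(tb[:,2]))
w=bot.grab_frame("wrist");print(w["T_tool_cam"].round(3))
```

```text
scene master side fit [ 0.5146 -0.0362] 461 top [ 0.51577024 -0.03521149] 0.17906595076065757
 gauge rect ((722.9484252929688, 9.426383972167969), (142.29417419433594, 85.7816162109375), 5.77396821975708) 967 [[647.7999877929688, 44.900001525878906], [656.5, -40.400001525878906], [798.0, -26.100000381469727], [789.4000244140625, 59.29999923706055]]
 column [0.7689 0.0129]
 key ((552.286865234375, -279.828857421875), (27.042804718017578, 24.99097442626953), 89.46540832519531) 49 0.039859232364236497
 deck ((558.9918212890625, -239.58499145507812), (150.31736755371094, 83.88101196289062), 88.72998809814453) 439
 table z -0.0007503088130906277
side master side fit [ 0.5181 -0.0359] 195 top [ 0.51644236 -0.03275993] 0.1791936622847356
 gauge rect ((725.53125, 10.72292709350586), (141.90530395507812, 87.95111083984375), 6.0162811279296875) 806 [[650.4000244140625, 47.0], [659.5999755859375, -40.400001525878906], [800.7000122070312, -25.600000381469727], [791.5, 61.900001525878906]]
 column [0.7714 0.0136]
 key ((551.1306762695312, -280.0774230957031), (21.557296752929688, 28.54995346069336), 16.320295333862305) 38 0.03997836120485487
 deck ((558.3519897460938, -237.65853881835938), (143.01658630371094, 79.57023620605469), 88.6169662475586) 209
 table z -0.0005498341679250895
[[ 0.    -0.945 -0.327  0.085]
 [ 1.    -0.     0.001  0.   ]
 [-0.001 -0.327  0.945 -0.142]
 [ 0.     0.     0.     1.   ]]
```

```bash
cat > plan.py <<'E'
import numpy as np,sys
from scipy.spatial.transform import Rotation as R, Slerp
from workcell import bot
def goal(yaw,tilt): # tool x towards -heading, z down, tilted so that the body leans back
    return R.from_euler("xyz",[np.pi,0,yaw+np.pi])*R.from_euler("y",-tilt,degrees=True)
def plan(way):  # way: list of (pos,R or None,rows)
    s=bot.observe();p=s["position"].copy();r=R.from_euler("xyz",s["tool_rot"]);out=[]
    for P,Q,n in way:
        Q=r if Q is None else Q
        for i in range(n):
            k=n-i;d=r.inv().apply((np.array(P)-p)/k).round(0)
            w=((r.inv()*Q).as_rotvec()/k/np.radians(6)).round(2)
            p=p+r.apply(d);p=p
            out.append([*d,*w]);r=r*R.from_rotvec(w*np.radians(6))
    return out
def show(way_mm):
    s=bot.observe();p=s["position"]*1000;r=R.from_euler("xyz",s["tool_rot"])
    for P,Q,n in way_mm:
        Q=r if Q is None else Q
        for i in range(n):
            k=n-i;d=r.inv().apply((np.array(P)-p)/k).round(0);w=((r.inv()*Q).as_rotvec()/k/np.radians(6)).round(2)
            p=p+r.apply(d);r=r*R.from_rotvec(w*np.radians(6));print([float(x) for x in [*d,*w]],"|",p.round(0))
E
sed -i '/^def plan/,/^    return out/d' plan.py
python3 - <<'E'
from plan import *
show([([360,420,250],None,8),([450,60,250],goal(.27,0),10),([445,-55,250],goal(.27,30),6)])
E
```

```text
[-31.0, -16.0, -2.0, 0.0, 0.0, 0.0] | [174. 584. 233.]
[-31.0, -17.0, -2.0, 0.0, 0.0, 0.0] | [200. 560. 235.]
[-31.0, -16.0, -2.0, 0.0, 0.0, 0.0] | [226. 538. 237.]
[-32.0, -17.0, -3.0, 0.0, 0.0, 0.0] | [253. 514. 240.]
[-31.0, -16.0, -2.0, 0.0, 0.0, 0.0] | [280. 491. 242.]
[-32.0, -17.0, -3.0, 0.0, 0.0, 0.0] | [307. 467. 245.]
[-31.0, -16.0, -2.0, 0.0, 0.0, 0.0] | [333. 444. 247.]
[-32.0, -17.0, -3.0, 0.0, 0.0, 0.0] | [360. 420. 250.]
[-17.0, -33.0, 0.0, -0.0, -0.0, -0.48] | [369. 384. 250.]
[-16.0, -34.0, 0.0, -0.0, -0.0, -0.49] | [378. 347. 250.]
[-14.0, -34.0, 0.0, -0.0, -0.0, -0.48] | [387. 312. 250.]
[-12.0, -35.0, 0.0, -0.0, -0.0, -0.49] | [396. 276. 250.]
[-10.0, -36.0, 0.0, -0.0, -0.0, -0.48] | [405. 239. 250.]
[-8.0, -36.0, 0.0, -0.0, -0.0, -0.49] | [414. 204. 250.]
[-7.0, -36.0, 0.0, -0.0, -0.0, -0.48] | [423. 168. 250.]
[-5.0, -37.0, 0.0, -0.0, -0.0, -0.49] | [432. 132. 250.]
[-3.0, -37.0, 0.0, -0.0, -0.0, -0.48] | [442.  96. 250.]
[-0.0, -37.0, 0.0, -0.01, -0.0, -0.49] | [450.  60. 250.]
[6.0, -18.0, 0.0, 0.0, -0.83, 0.0] | [449.  41. 250.]
[6.0, -18.0, -0.0, 0.0, -0.83, 0.0] | [448.  22. 250.]
[6.0, -18.0, -1.0, 0.0, -0.84, -0.0] | [447.   3. 250.]
[5.0, -19.0, -2.0, 0.0, -0.83, -0.0] | [446. -17. 250.]
[6.0, -18.0, -2.0, 0.0, -0.84, -0.0] | [445. -36. 250.]
[5.0, -19.0, -2.0, 0.0, -0.83, -0.0] | [445. -55. 250.]
```

>>> carry_out(
  targets=[
    [-31,-16,-2,0,0,0,190],
    [-31,-17,-2,0,0,0,190],
    [-31,-16,-2,0,0,0,190],
    [-32,-17,-3,0,0,0,190],
    [-31,-16,-2,0,0,0,190],
  ],
  force=20,
)

```text
clock: 0.57
position: [0.2806, 0.4895, 0.2424]
tool_rot: [-3.141, 0.0, 2.904]
force: [0.9, 0.4, -1.4]
grip_width: 0.0256
```

>>> carry_out(
  targets=[
    [-32,-17,-3,0,0,0,190],
    [-31,-16,-2,0,0,0,190],
    [-32,-17,-3,0,0,0,190],
    [-17,-33,0,0,0,-0.5,190],
    [-16,-34,0,0,0,-0.5,190],
  ],
)

```text
clock: 0.98
position: [0.379, 0.346, 0.25]
tool_rot: [-3.141, 0.0, 3.01]
force: [0.9, -0.1, 0.6]
grip_width: 0.0219
```

>>> carry_out(
  targets=[
    [-14,-34,0,0,0,-0.5,190],
    [-12,-35,0,0,0,-0.5,190],
    [-10,-36,0,0,0,-0.5,190],
    [-8,-36,0,0,0,-0.5,190],
    [-7,-36,0,0,0,-0.5,190],
  ],
)

```text
clock: 1.4
position: [0.4243, 0.1668, 0.2504]
tool_rot: [3.142, 0.0, -3.01]
force: [1.5, 0.1, 0.1]
grip_width: 0.0218
```

>>> carry_out(
  targets=[
    [-5,-37,0,0,0,-0.5,190],
    [-3,-37,0,0,0,-0.5,190],
    [0,-37,0,0,0,-0.4,190],
    [6,-18,0,0,-0.8,0,190],
    [6,-18,0,0,-0.8,0,190],
  ],
)

```text
clock: 1.82
position: [0.4512, 0.021, 0.2497]
tool_rot: [-3.14, 0.171, -2.868]
force: [1.0, 0.8, -0.1]
grip_width: 0.0216
```

>>> carry_out(
  targets=[
    [6,-18,-1,0,-0.8,0,190],
    [5,-19,-2,0,-0.9,0,190],
    [6,-18,-2,0,-0.8,0,190],
    [5,-19,-2,0,-0.9,0,190],
    [0,0,0,0,0,0,190],
  ],
)

```text
clock: 2.23
position: [0.4473, -0.0376, 0.2496]
tool_rot: [3.129, 0.455, -2.866]
force: [0.8, 0.5, -0.4]
grip_width: 0.0219
```

>>> carry_out(
  targets=[
    [0,0,0,0,0,0,190],
  ],
)

```text
clock: 2.32
position: [0.4483, -0.0363, 0.2499]
tool_rot: [3.128, 0.452, -2.868]
force: [0.2, -0.2, -0.4]
grip_width: 0.0219
```

Run:
```python
from plan import *
s=bot.observe();print(s["qpos"].round(2),s["position"].round(4),s["tool_rot"].round(3));r=R.from_euler("xyz",s["tool_rot"]);print(r.as_matrix().round(2))
show([([448,-54,130],goal(.27,30),4),([448,-54,14],goal(.27,30),5)])
```

```text
[-0.03  0.05  0.1   2.34 -0.46  0.37  2.32] [ 0.4483 -0.0363  0.2499] [ 3.128  0.452 -2.868]
[[-0.87 -0.28  0.42]
 [-0.24  0.96  0.13]
 [-0.44  0.01 -0.9 ]]
[14.0, -5.0, 26.0, 0.04, -0.17, 0.01] | [448. -41. 220.]
[15.0, -4.0, 26.0, 0.04, -0.17, 0.01] | [448. -45. 190.]
[15.0, -4.0, 26.0, 0.03, -0.17, 0.0] | [448. -49. 160.]
[16.0, -5.0, 26.0, 0.03, -0.18, 0.01] | [448. -54. 130.]
[12.0, 0.0, 20.0, 0.0, 0.0, -0.0] | [447. -54. 106.]
[11.0, 0.0, 20.0, 0.0, 0.0, -0.0] | [448. -54.  84.]
[12.0, 0.0, 20.0, 0.0, 0.0, -0.0] | [448. -54.  60.]
[11.0, 0.0, 20.0, 0.0, 0.0, -0.0] | [448. -54.  37.]
[12.0, 0.0, 20.0, 0.0, 0.0, -0.0] | [448. -54.  14.]
```

>>> carry_out(
  targets=[
    [14,-5,26,0,0,0,190],
    [15,-4,26,0,0,0,190],
    [15,-4,26,0,-0.2,0,190],
    [16,-5,26,0,-0.3,0,190],
    [0,0,0,0,0,0,190],
  ],
)

```text
clock: 2.73
position: [0.4479, -0.05, 0.1917]
tool_rot: [3.13, 0.449, -2.863]
force: [-1.4, -0.7, -0.6]
grip_width: 0.0217
```

Run:
```python
from plan import *
s=bot.observe();print(s["qpos"].round(2),s["position"].round(4),s["tool_rot"].round(3))
show([([448,-54,30],goal(.27,30),5)])
```

```text
[ 0.39  0.19 -0.32  2.38 -0.6   0.2   2.51] [ 0.4479 -0.05    0.1917] [ 3.13   0.449 -2.863]
[14.0, -1.0, 29.0, 0.03, -0.14, 0.01] | [448. -51. 159.]
[15.0, -1.0, 29.0, 0.03, -0.14, 0.01] | [448. -51. 127.]
[15.0, -1.0, 29.0, 0.03, -0.15, 0.02] | [448. -52.  94.]
[15.0, -1.0, 28.0, 0.03, -0.14, 0.01] | [448. -53.  62.]
[16.0, -1.0, 28.0, 0.03, -0.15, 0.02] | [448. -54.  30.]
```

```bash
cat > kin.py <<'E'
import numpy as np
from scipy.spatial.transform import Rotation as R
from scipy.optimize import least_squares
D=[([-1.40320702,0.52196689,-0.03629955,1.59998474,0.02117323,1.02106866,-0.11282574],[0.14719015,0.60709783,0.23076372],[-3.14055092,6.4e-05,2.9037291])]
def fk(q,k,s=-1):
    # joints about z / y alternately
    h,a,b,t,o1,o7=k;z=np.array([0,0,1.])
    r=R.from_euler("z",s*q[0]+o1);p=h*z
    r=r*R.from_euler("y",q[1]);p=p+r.apply(a*z);r=r*R.from_euler("z",s*q[2])*R.from_euler("y",q[3]);p=p+r.apply(b*z)
    r=r*R.from_euler("z",s*q[4])*R.from_euler("y",q[5]);p=p+r.apply(t*z);return p,r*R.from_euler("z",s*q[6]+o7)
E
python3 - <<'E'
from kin import *
from workcell import bot
import cv2,json
s=bot.observe();D.append((s["qpos"],s["position"],s["tool_rot"]))
D.append(([-0.03,0.05,0.1,2.34,-0.46,0.37,2.32],[0.4483,-0.0363,0.2499],[3.128,.452,-2.868]))
for sg in(-1,1):
  best=None
  for o1 in(0,1.57,3.14,-1.57):
   for o7 in(0,1.57,3.14,-1.57):
    def res(k):
        o=[]
        for q,p,e in D:
            P,Q=fk(q,k,sg);o+=[*(P-p),*(0.3*(R.from_euler("xyz",e).inv()*Q).as_rotvec())]
        return o
    z=least_squares(res,[.36,.42,.4,.3,o1,o7])
    if best is None or z.cost<best.cost:best=z
  print(sg,best.x.round(4),best.cost,np.abs(best.fun).max())
f=bot.grab_frame("scene");g=bot.grab_frame("side")
np.savez("g_scene.npz",**f);np.savez("g_side.npz",**g)
im=np.hstack([cv2.resize(f["color"][40:240,200:400],(400,400)),cv2.resize(g["color"][60:260,270:470],(400,400))])
cv2.imwrite("pics/grip.png",im[:,:,::-1])
E
```

```text
-1 [ 0.3134  0.52    0.432   0.3019 -0.1035  1.4759] 0.00031498738228926814 0.013739450839906232
1 [ 2.3348 -0.9864 -0.0155  1.2678  0.0483  4.5819] 0.09854659748932228 0.25512765524260383
```

View pics/grip.png

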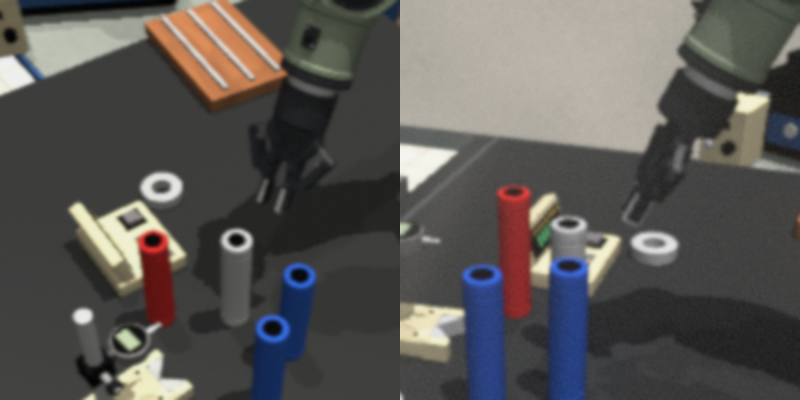

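The picture shows the gripper lean and no camera housing. The elbow/q7 limits stop the 30° tilt this close in, so I'll measure the gripper's real profile in tool coordinates from the depth.

Run:
```python
from h import *
from kin import R
from workcell import bot
s=bot.observe();r=R.from_euler("xyz",s["tool_rot"]);p=s["position"]
for n in("g_scene","g_side"):
    P=cloud(np.load(n+".npz")).reshape(-1,3);P=P[~np.isnan(P[:,0])];Q=r.inv().apply(P-p)*1000
    Q=Q[(np.abs(Q[:,0])<90)&(np.abs(Q[:,1])<90)&(Q[:,2]<8)&(Q[:,2]>-220)]
    print(n)
    for z in range(-220,10,15):
        q=Q[(Q[:,2]>=z)&(Q[:,2]<z+15)]
        if len(q)>3: print(z,len(q),"x",np.percentile(q[:,0],[2,98]).round(),"y",np.percentile(q[:,1],[2,98]).round())
```

```text
g_scene
-220 247 x [-46.   7.] y [-35.  47.]
-205 231 x [-46.   9.] y [-32.  48.]
-190 114 x [-45.   7.] y [-24.  43.]
-175 203 x [-36.  12.] y [-30.  37.]
-160 174 x [-36.   7.] y [-26.  38.]
-145 162 x [-36.   6.] y [-28.  38.]
-130 104 x [-34.   6.] y [-34.  38.]
-115 193 x [-18.   7.] y [-41.  52.]
-100 251 x [-18.  11.] y [-60.  65.]
-85 179 x [-16.  14.] y [-55.  58.]
-70 157 x [-16.  14.] y [-47.  52.]
-55 130 x [-13.  13.] y [-41.  44.]
-40 71 x [-10.  13.] y [-23.  26.]
-25 69 x [-10.  11.] y [-23.  26.]
-10 36 x [-10.  11.] y [-20.  23.]
g_side
-220 369 x [-46.  38.] y [ 3. 49.]
-205 353 x [-47.  39.] y [ 4. 49.]
-190 201 x [-43.  30.] y [ 4. 48.]
-175 288 x [-37.  32.] y [-7. 38.]
-160 259 x [-38.  31.] y [ 3. 39.]
-145 250 x [-38.  31.] y [ 2. 39.]
-130 116 x [-34.  23.] y [ 3. 39.]
-115 165 x [-20.  15.] y [-27.  50.]
-100 191 x [-20.  17.] y [-57.  66.]
-85 144 x [-18.  11.] y [-53.  62.]
-70 108 x [-17.  10.] y [-43.  55.]
-55 102 x [-14.  11.] y [-37.  46.]
-40 77 x [-12.  10.] y [-16.  28.]
-25 84 x [-11.  10.] y [-15.  26.]
-10 46 x [-11.  10.] y [-13.  25.]
```

```bash
cat >> kin.py <<'E'
K=[0.3134,0.52,0.432,0.3019,-0.1035,1.4759]
lo=np.array([-2.91,-.3,-1.5,.17,-1.26,.16,-2.52]);hi=np.array([2.91,2.13,1.42,2.43,4.41,1.93,2.52])
def ik(p,r,q0s):
    best=None
    for q0 in q0s:
        def f(q):
            P,Q=fk(q,K);return [*(P-p),*(.3*(r.inv()*Q).as_rotvec())]
        z=least_squares(f,np.clip(q0,lo+.03,hi-.03),bounds=(lo+.02,hi-.02))
        if best is None or z.cost<best.cost:best=z
    return best
E
python3 - <<'E'
from kin import *
from plan import goal,bot
rng=np.random.default_rng(0);q=bot.observe()["qpos"]
q2=q.copy();q2[6]-=3.14
S=[q2]+[q2+rng.normal(0,.5,7) for _ in range(10)]
for x,y in((.46,-.05),(.49,-.043),(.55,-.025),(.62,0)):
  for tilt in(15,20,27):
    r=goal(.2,tilt)*R.from_euler("z",np.pi)
    z=ik([x,y,.015],r,S);print(x,tilt,"err mm",(1e3*np.sqrt(2*z.cost)).round(1),z.x.round(2))
E
```

```text
0.46 15 err mm 18.1 [ 0.44  0.68 -0.46  2.27  1.27  0.18 -2.5 ]
0.46 20 err mm 37.9 [ 0.55  0.69 -0.55  2.27  1.33  0.18 -2.5 ]
0.46 27 err mm 64.2 [ 0.73  0.73 -0.69  2.28  1.44  0.18 -2.5 ]
0.49 15 err mm 11.2 [-0.07  0.65  0.14  2.22 -1.24  0.18 -0.11]
0.49 20 err mm 31.8 [ 0.48  0.7  -0.51  2.22  1.29  0.18 -2.5 ]
0.49 27 err mm 59.1 [ 0.65  0.74 -0.65  2.23  1.39  0.18 -2.5 ]
0.55 15 err mm 0.0 [ 0.27  0.73 -0.37  2.11  1.09  0.18 -2.41]
0.55 20 err mm 18.4 [-0.08  0.68  0.11  2.12 -1.24  0.18 -0.16]
0.55 27 err mm 48.1 [ 0.48  0.76 -0.56  2.12  1.31  0.18 -2.5 ]
0.62 15 err mm 0.0 [-0.11  0.75  0.04  1.94 -0.41  0.22 -1.05]
0.62 20 err mm 0.7 [-0.17  0.75  0.14  2.   -1.24  0.18 -0.24]
0.62 27 err mm 32.8 [-0.1   0.73  0.08  1.99 -1.24  0.18 -0.2 ]
```

```bash
cat >> plan.py <<'E'
def goal2(h,tilt): # tool y along heading h, x to the left, z down, leaning so that the tips lead
    return R.from_euler("xyz",[np.pi,0,h+np.pi/2])*R.from_euler("x",-tilt,degrees=True)
E
python3 - <<'E'
from plan import *
print(goal2(.27,6).as_matrix().round(2))
show([([450,-50,230],goal2(.27,6),16)])
E
```

```text
[[-0.27  0.96  0.1 ]
 [ 0.96  0.27  0.03]
 [ 0.    0.1  -0.99]]
[-1.0, -0.0, -2.0, 0.17, 0.16, 0.93] | [448. -50. 195.]
[-1.0, 0.0, -2.0, 0.17, 0.16, 0.93] | [448. -50. 197.]
[-1.0, 0.0, -2.0, 0.17, 0.16, 0.93] | [448. -50. 200.]
[-1.0, 0.0, -2.0, 0.17, 0.16, 0.93] | [449. -50. 202.]
[-1.0, 0.0, -2.0, 0.17, 0.16, 0.94] | [449. -50. 204.]
[-1.0, 0.0, -2.0, 0.17, 0.16, 0.93] | [449. -51. 206.]
[-1.0, 0.0, -2.0, 0.16, 0.16, 0.94] | [449. -51. 208.]
[-1.0, 0.0, -2.0, 0.16, 0.15, 0.93] | [450. -51. 211.]
[-1.0, 1.0, -2.0, 0.17, 0.15, 0.94] | [450. -51. 213.]
[-0.0, 0.0, -2.0, 0.17, 0.16, 0.93] | [450. -51. 215.]
[-0.0, 1.0, -2.0, 0.16, 0.16, 0.94] | [450. -50. 217.]
[-0.0, 0.0, -3.0, 0.16, 0.15, 0.93] | [449. -50. 220.]
[-0.0, 1.0, -2.0, 0.17, 0.16, 0.94] | [450. -50. 222.]
[-0.0, 0.0, -3.0, 0.16, 0.15, 0.93] | [449. -50. 225.]
[-0.0, 1.0, -2.0, 0.17, 0.16, 0.94] | [450. -49. 227.]
[-1.0, 0.0, -3.0, 0.16, 0.15, 0.93] | [450. -50. 230.]
```

>>> carry_out(
  targets=[
    [-1,0,-2,0.17,0.16,0.93,0],
    [-1,0,-2,0.17,0.16,0.93,0],
    [-1,0,-2,0.17,0.16,0.93,0],
    [-1,0,-2,0.17,0.16,0.93,0],
    [-1,0,-2,0.17,0.16,0.93,0],
  ],
)

```text
clock: 3.25
position: [0.4489, -0.049, 0.2039]
tool_rot: [3.027, 0.343, 2.942]
force: [0.5, 0.1, -0.1]
grip_width: 0.0804
```

>>> carry_out(
  targets=[
    [-1,0,-2,0.17,0.16,0.93,0],
    [-1,0,-2,0.17,0.16,0.93,0],
    [-1,0,-2,0.17,0.16,0.93,0],
    [-1,1,-2,0.17,0.16,0.93,0],
    [0,0,-2,0.17,0.16,0.93,0],
  ],
)

```text
clock: 3.67
position: [0.4501, -0.0493, 0.2149]
tool_rot: [2.986, 0.192, 2.454]
force: [-0.3, -0.2, -0.0]
grip_width: 0.0852
```

>>> carry_out(
  targets=[
    [0,1,-2,0.16,0.16,0.93,0],
    [0,0,-3,0.16,0.16,0.93,0],
    [0,1,-2,0.16,0.16,0.93,0],
    [0,0,-3,0.16,0.16,0.93,0],
    [0,1,-2,0.16,0.16,0.93,0],
  ],
)

```text
clock: 4.08
position: [0.4496, -0.0475, 0.2271]
tool_rot: [3.016, 0.038, 1.981]
force: [0.3, -0.5, -0.3]
grip_width: 0.0854
```

>>> carry_out(
  targets=[
    [0,0,-3,0.16,0.16,0.93,0],
    [0,0,0,0,0,0,0],
  ],
)

```text
clock: 4.25
position: [0.4499, -0.0478, 0.2302]
tool_rot: [3.03, 0.01, 1.886]
force: [-0.7, 0.2, -0.0]
grip_width: 0.0854
```

```bash
cat > prof.py <<'E'
from h import *
from kin import R
from workcell import bot
def prof():
    s=bot.observe();r=R.from_euler("xyz",s["tool_rot"]);p=s["position"];print(s["qpos"].round(2),p.round(4),s["grip_width"]);print(r.as_matrix().round(2))
    for n in("scene","side"):
        f=bot.grab_frame(n);np.savez("p_"+n+".npz",**f);P=cloud(f).reshape(-1,3);P=P[~np.isnan(P[:,0])];Q=r.inv().apply(P-p)*1000
        Q=Q[(np.abs(Q[:,0])<90)&(np.abs(Q[:,1])<110)&(Q[:,2]<8)&(Q[:,2]>-150)&(P[:,2]>.19)];print(n)
        for z in range(-150,10,10):
            q=Q[(Q[:,2]>=z)&(Q[:,2]<z+10)]
            if len(q)>3: print(z,len(q),"x",np.percentile(q[:,0],[2,98]).round(),"y",np.percentile(q[:,1],[2,98]).round())
prof()
E
python3 prof.py
```

```text
[-0.44  0.21  0.5   2.13 -0.2   0.72  0.51] [ 0.4499 -0.0478  0.2302] 0.08541555668275996
[[-0.31  0.94  0.11]
 [ 0.95  0.31  0.02]
 [-0.01  0.11 -0.99]]
scene
-150 115 x [-24.  38.] y [-5. 37.]
-140 104 x [-26.  38.] y [-8. 37.]
-130 36 x [-13.  33.] y [13. 38.]
-120 114 x [-10.  13.] y [-45.  67.]
-110 121 x [-10.  21.] y [-18.  69.]
-100 94 x [-10.  21.] y [-68.  70.]
-90 92 x [-9. 18.] y [-69.  71.]
-80 89 x [-9. 18.] y [-72.  72.]
-70 88 x [-10.  14.] y [-71.  73.]
-60 28 x [-2. 15.] y [-58.  61.]
-50 44 x [-5. 13.] y [-50.  55.]
-40 50 x [-10.  13.] y [-47.  55.]
-30 50 x [-9. 12.] y [-49.  55.]
-20 21 x [-7. 12.] y [-51.  50.]
side
-150 182 x [ 7. 40.] y [-33.  37.]
-140 174 x [ 6. 40.] y [-33.  37.]
-130 77 x [ 6. 38.] y [-36.  38.]
-120 292 x [-7. 14.] y [-64.  67.]
-110 320 x [ 3. 21.] y [-66.  68.]
-100 221 x [ 1. 22.] y [-67.  70.]
-90 228 x [-12.  20.] y [-69.  71.]
-80 208 x [-10.  19.] y [-69.  72.]
-70 176 x [-9. 15.] y [-72.  73.]
-60 73 x [ 6. 15.] y [-65.  67.]
-50 66 x [-8. 13.] y [-54.  57.]
-40 63 x [-8. 14.] y [-55.  56.]
-30 59 x [-6. 13.] y [-55.  57.]
-20 23 x [-5. 13.] y [-51.  52.]
```

Fully open, the knuckles stick out to 73 mm, so pushing with the finger backs is out. Instead I'll push with nearly shut fingers, tool x along the push, leaning back about 12° and a little sideways. First I'll check reach with the model.

```bash
cat >> plan.py <<'E'
def goal3(h,f,l): # tool x along heading h; tips lead forward by f deg and left by l deg (body leans back / right)
    fw=np.array([np.cos(h),np.sin(h),0]);lf=np.array([-np.sin(h),np.cos(h),0])
    z=np.array([0,0,-1])+np.tan(np.radians(f))*fw+np.tan(np.radians(l))*lf;z/=np.linalg.norm(z)
    x=fw-z*(fw@z);x/=np.linalg.norm(x);return R.from_matrix(np.c_[x,np.cross(z,x),z])
E
python3 - <<'E'
from kin import *
from plan import goal3,bot,R
rng=np.random.default_rng(0);q=bot.observe()["qpos"];print((fk(q,K)[0]-bot.observe()["position"]).round(3))
q2=q.copy();q2[6]-=1.57
S=[q2]+[q2+rng.normal(0,.3,7) for _ in range(8)]
for x,y in((.46,-.05),(.485,-.043),(.55,-.022),(.617,0)):
  for f,l in((12,0),(10,12),(12,12),(14,12),(12,18),(16,6),(16,12)):
    z=ik([x,y,.015],goal3(.2,f,l),S);print(x,f,l,"err mm",(1e3*np.sqrt(2*z.cost)).round(1),z.x.round(2))
E
```

```text
[-0.005  0.008 -0.002]
0.46 12 0 err mm 5.8 [-0.08  0.64  0.17  2.27 -1.24  0.18 -0.1 ]
0.46 10 12 err mm 0.0 [ 0.4   0.69 -0.29  2.2  -0.36  0.23 -0.84]
0.46 12 12 err mm 0.0 [ 0.33  0.67 -0.18  2.22 -0.78  0.24 -0.43]
0.46 14 12 err mm 0.0 [ 0.4   0.68 -0.26  2.24 -0.84  0.18 -0.35]
0.46 12 18 err mm 0.0 [ 0.56  0.74 -0.4   2.18 -0.4   0.28 -0.75]
0.46 16 6 err mm 11.7 [ 0.2   0.64 -0.07  2.27 -1.24  0.18 -0.  ]
0.46 16 12 err mm 0.0 [ 0.75  0.81 -0.7   2.26  1.17  0.18 -2.29]
0.485 12 0 err mm 0.0 [-0.12  0.66  0.19  2.23 -1.24  0.19 -0.13]
0.485 10 12 err mm 0.0 [ 0.33  0.7  -0.24  2.15 -0.42  0.27 -0.82]
0.485 12 12 err mm 0.0 [ 0.39  0.7  -0.29  2.17 -0.42  0.22 -0.81]
0.485 14 12 err mm 0.0 [ 0.11  0.68  0.07  2.19 -1.18  0.36 -0.09]
0.485 12 18 err mm 0.0 [ 0.21  0.71  0.    2.13 -0.95  0.46 -0.29]
0.485 16 6 err mm 4.5 [ 0.58  0.75 -0.59  2.23  1.31  0.18 -2.5 ]
0.485 16 12 err mm 0.0 [ 0.37  0.7  -0.25  2.21 -0.98  0.18 -0.24]
0.55 12 0 err mm 0.0 [-0.05  0.69  0.02  2.08 -0.39  0.18 -1.02]
0.55 10 12 err mm 0.0 [ 0.31  0.75 -0.32  2.   -0.13  0.34 -1.18]
0.55 12 12 err mm 0.0 [ 0.32  0.75 -0.31  2.02 -0.22  0.29 -1.08]
0.55 14 12 err mm 0.0 [ 0.21  0.73 -0.16  2.05 -0.66  0.29 -0.66]
0.55 12 18 err mm 0.0 [ 0.32  0.77 -0.25  1.99 -0.51  0.4  -0.77]
0.55 16 6 err mm 0.0 [ 0.1   0.7  -0.07  2.1  -0.9   0.18 -0.45]
0.55 16 12 err mm 0.0 [ 0.37  0.75 -0.36  2.07 -0.31  0.19 -0.97]
0.617 12 0 err mm 0.0 [-0.25  0.77  0.23  1.91 -0.65  0.34 -0.86]
0.617 10 12 err mm 0.0 [ 0.05  0.79 -0.05  1.83 -0.5   0.47 -0.92]
0.617 12 12 err mm 0.0 [-0.07  0.78  0.12  1.86 -0.79  0.5  -0.66]
0.617 14 12 err mm 0.0 [-0.07  0.78  0.13  1.89 -0.89  0.47 -0.56]
0.617 12 18 err mm 0.0 [ 0.1   0.81 -0.04  1.83 -0.69  0.54 -0.72]
0.617 16 6 err mm 0.0 [-0.1   0.76  0.12  1.94 -0.9   0.32 -0.56]
0.617 16 12 err mm 0.0 [ 0.32  0.81 -0.4   1.91 -0.01  0.27 -1.31]
```

Run:
```python
from plan import *
show([([452,-53,200],goal3(.27,13,12),16)])
```

```text
[-0.0, -0.0, 2.0, 0.04, 0.15, 0.99] | [449. -48. 227.]
[-0.0, -0.0, 2.0, 0.05, 0.15, 0.99] | [450. -48. 225.]
[-0.0, -0.0, 2.0, 0.05, 0.15, 0.99] | [450. -48. 223.]
[-1.0, 0.0, 2.0, 0.04, 0.15, 0.98] | [450. -49. 221.]
[-1.0, 0.0, 2.0, 0.05, 0.15, 0.99] | [450. -49. 219.]
[-0.0, 0.0, 2.0, 0.05, 0.16, 0.98] | [450. -49. 217.]
[-1.0, 0.0, 2.0, 0.04, 0.16, 0.99] | [450. -50. 215.]
[-0.0, 0.0, 2.0, 0.05, 0.15, 0.98] | [450. -50. 213.]
[-1.0, 0.0, 2.0, 0.04, 0.16, 0.99] | [450. -50. 211.]
[-0.0, 0.0, 2.0, 0.05, 0.15, 0.98] | [450. -50. 209.]
[-0.0, 1.0, 1.0, 0.04, 0.16, 0.99] | [451. -50. 208.]
[-1.0, 1.0, 1.0, 0.05, 0.15, 0.98] | [451. -52. 207.]
[-0.0, 1.0, 2.0, 0.04, 0.16, 0.99] | [452. -52. 205.]
[-0.0, 1.0, 1.0, 0.05, 0.15, 0.98] | [453. -53. 204.]
[-1.0, 0.0, 2.0, 0.04, 0.16, 0.99] | [452. -53. 201.]
[-0.0, 1.0, 1.0, 0.05, 0.15, 0.98] | [452. -53. 200.]
```

>>> carry_out(
  targets=[
    [0,0,2,0.05,0.15,0.98,218],
    [0,0,2,0.05,0.15,0.98,218],
    [0,0,2,0.05,0.15,0.98,218],
    [-1,0,2,0.05,0.15,0.98,218],
    [-1,0,2,0.05,0.15,0.98,218],
  ],
)

```text
clock: 4.77
position: [0.4495, -0.05, 0.2188]
tool_rot: [3.084, -0.114, 1.384]
force: [-0.3, 0.4, 0.4]
grip_width: 0.0257
```

>>> carry_out(
  targets=[
    [0,0,2,0.05,0.15,0.98,218],
    [-1,0,2,0.05,0.15,0.98,218],
    [0,0,2,0.05,0.15,0.98,218],
    [-1,0,2,0.05,0.15,0.98,218],
    [0,0,2,0.05,0.15,0.98,218],
  ],
)

```text
clock: 5.18
position: [0.4494, -0.0506, 0.2086]
tool_rot: [-3.09, -0.196, 0.864]
force: [1.1, 1.2, -0.3]
grip_width: 0.0129
```

>>> carry_out(
  targets=[
    [0,1,1,0.05,0.15,0.98,218],
    [-1,1,1,0.05,0.15,0.98,218],
    [0,1,2,0.05,0.15,0.98,218],
    [0,1,1,0.05,0.15,0.98,218],
    [-1,0,2,0.05,0.15,0.98,218],
  ],
)

```text
clock: 5.6
position: [0.4514, -0.0532, 0.2011]
tool_rot: [-2.954, -0.213, 0.334]
force: [0.2, 0.7, 1.0]
grip_width: 0.0125
```

>>> carry_out(
  targets=[
    [0,1,1,0.05,0.15,0.98,218],
    [0,0,0,0,0,0,218],
  ],
)

```text
clock: 5.77
position: [0.4512, -0.054, 0.1996]
tool_rot: [-2.926, -0.207, 0.226]
force: [0.1, 0.1, -0.4]
grip_width: 0.0127
```

Run:
```python
from plan import *
s=bot.observe();print(s["qpos"].round(2),s["position"].round(4),s["grip_width"]);r=R.from_euler("xyz",s["tool_rot"]);print(r.as_matrix().round(2))
show([([452,-53,100],goal3(.27,13,12),4),([452,-53,18],goal3(.27,13,12),5)])
```

```text
[-0.39  0.35  0.72  2.17 -0.77  0.79 -0.44] [ 0.4512 -0.054   0.1996] 0.012681847723673019
[[ 0.95  0.26  0.15]
 [ 0.22 -0.94  0.25]
 [ 0.21 -0.21 -0.96]]
[-5.0, 5.0, 24.0, -0.01, 0.03, 0.0] | [451. -54. 175.]
[-5.0, 5.0, 24.0, -0.0, 0.02, 0.0] | [451. -53. 150.]
[-5.0, 5.0, 24.0, -0.01, 0.03, 0.0] | [452. -53. 125.]
[-5.0, 5.0, 24.0, -0.0, 0.02, 0.01] | [452. -53. 100.]
[-4.0, 3.0, 16.0, -0.0, 0.0, -0.0] | [451. -52.  83.]
[-3.0, 4.0, 15.0, -0.0, 0.0, -0.0] | [452. -53.  67.]
[-4.0, 3.0, 16.0, -0.0, 0.0, -0.0] | [452. -53.  50.]
[-3.0, 4.0, 15.0, -0.0, 0.0, -0.0] | [452. -53.  34.]
[-4.0, 3.0, 16.0, -0.0, 0.0, -0.0] | [452. -53.  18.]
```

>>> carry_out(
  targets=[
    [-5,5,24,0,0,0,218],
    [-5,5,24,0,0,0,218],
    [-5,5,24,0,0,0,218],
    [-5,5,24,0,0,0,218],
    [0,0,0,0,0,0,218],
  ],
)

```text
clock: 6.18
position: [0.4506, -0.0522, 0.0968]
tool_rot: [-2.926, -0.203, 0.235]
force: [-1.1, -0.1, 0.2]
grip_width: 0.0123
```

>>> carry_out(
  targets=[
    [-4,3,16,0,0,0,218],
    [-3,4,15,0,0,0,218],
    [-4,3,16,0,0,0,218],
    [-3,4,15,0,0,0,218],
    [-3,3,12,0,0,0,218],
  ],
)

```text
clock: 6.6
position: [0.4522, -0.0534, 0.0223]
tool_rot: [-2.928, -0.209, 0.235]
force: [0.3, -0.4, -0.7]
grip_width: 0.0122
```

Run:
```python
from plan import *
from h import *
s=bot.observe();print(s["qpos"].round(2),s["position"].round(4),s["force"].round(1));r=R.from_euler("xyz",s["tool_rot"]);print(r.as_matrix().round(2))
f=bot.grab_frame("scene");g=bot.grab_frame("side")
im=np.hstack([cv2.resize(f["color"][80:260,220:400],(400,400)),cv2.resize(g["color"][100:280,280:460],(400,400))])
cv2.imwrite("pics/down.png",im[:,:,::-1])
show([([476,-46,14],goal3(.27,13,12),4)])
```

```text
[ 0.07  0.66  0.15  2.25 -1.25  0.4   0.07] [ 0.4522 -0.0534  0.0223] [ 0.3 -0.4 -0.7]
[[ 0.95  0.27  0.15]
 [ 0.23 -0.94  0.25]
 [ 0.21 -0.21 -0.96]]
[6.0, 0.0, 3.0, -0.01, 0.03, 0.02] | [458. -52.  20.]
[6.0, 0.0, 3.0, -0.01, 0.02, 0.01] | [464. -50.  19.]
[6.0, 0.0, 4.0, -0.01, 0.03, 0.02] | [470. -47.  16.]
[5.0, 1.0, 3.0, -0.0, 0.02, 0.01] | [476. -47.  14.]
```

View pics/down.png

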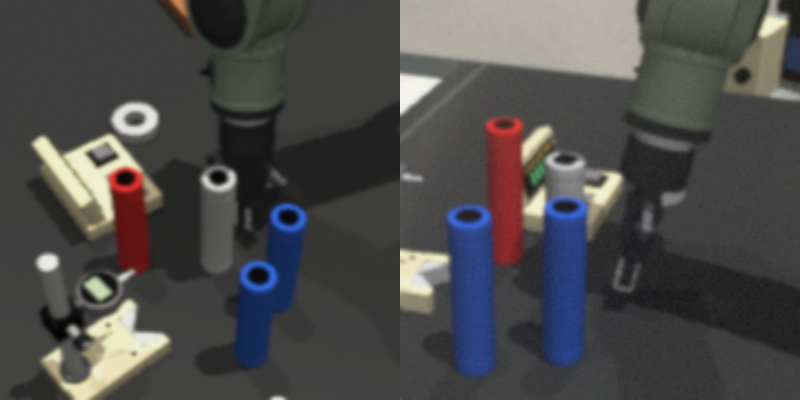

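The fingers are low behind the plain master (left pane, master at (217,220)) with the red and blue posts clear of them. Closing in.

>>> carry_out(
  targets=[
    [6,0,3,0,0,0,218],
    [6,0,3,0,0,0,218],
    [6,0,4,0,0,0,218],
    [5,1,3,0,0,0,218],
    [0,0,0,0,0,0,218],
  ],
)

```text
clock: 7.12
position: [0.477, -0.0456, 0.014]
tool_rot: [-2.927, -0.208, 0.232]
force: [-0.2, -1.2, -0.5]
grip_width: 0.0125
```

```bash
cat > track.py <<'E'
from plan import *
from h import *
from scipy.optimize import least_squares
def circ(p,r):
    return least_squares(lambda c:np.hypot(*(p-c).T)-r,p.mean(0)-[.005,.005],loss="soft_l1",f_scale=.002).x
def track(c):
    s=bot.observe();r=R.from_euler("xyz",s["tool_rot"])
    print("q",s["qpos"].round(2),"p",s["position"].round(4),"F",s["force"].round(1),"z",r.as_matrix()[:,2].round(2),"x",r.as_matrix()[:,0].round(2),"t",s["clock"])
    out=[]
    for n in("scene","side"):
        f=bot.grab_frame(n);C=f["color"].reshape(-1,3).astype(int);P=cloud(f).reshape(-1,3)
        ok=(np.hypot(P[:,0]-c[0],P[:,1]-c[1])<.04)&(np.ptp(C,axis=1)<40)
        t=P[ok&(P[:,2]>.174)&(P[:,2]<.186)&(C.max(1)>90)][:,:2]
        m=(t.min(0)+t.max(0))/2 if len(t)>8 else None
        res=[]
        for a,b in((.04,.1),(.1,.17)):
            w=P[ok&(P[:,2]>a)&(P[:,2]<b)&(C.max(1)>70)][:,:2]
            res.append(circ(w,.022).round(4) if len(w)>20 else None)
        print(n,"top",m,len(t),"low",res[0],"high",res[1])
E
python3 -c "
from track import *
track((.516,-.035))
show([([500,-40,14],goal3(.27,13,12),4)])"
```

```text
q [ 0.03  0.69  0.17  2.2  -1.23  0.41  0.02] p [ 0.477  -0.0456  0.014 ] F [-0.2 -1.2 -0.5] z [ 0.15  0.25 -0.96] x [0.95 0.22 0.21] t 7.1167
scene top [ 0.51600142 -0.03539019] 108 low [ 0.5144 -0.0362] high [ 0.5146 -0.0364]
side top [ 0.51650932 -0.03255739] 100 low None high [ 0.5181 -0.0358]
[6.0, 0.0, 1.0, -0.01, 0.03, 0.01] | [481. -45.  14.]
[6.0, 0.0, 1.0, -0.0, 0.03, 0.01] | [487. -43.  15.]
[6.0, 0.0, 2.0, -0.01, 0.02, 0.01] | [493. -41.  14.]
[7.0, 1.0, 1.0, -0.0, 0.03, 0.02] | [500. -40.  14.]
```

>>> carry_out(
  targets=[
    [4,0,1,0,0,0,218],
    [3,0,1,0,0,0,218],
    [3,0,0,0,0,0,218],
    [3,0,1,0,0,0,218],
    [3,0,1,0,0,0,218],
  ],
)

```text
clock: 7.63
position: [0.491, -0.0419, 0.0134]
tool_rot: [-2.926, -0.206, 0.229]
force: [-6.7, -1.2, 4.6]
grip_width: 0.0125
```

```bash
python3 -c "
from track import *
track((.52,-.033))
show([([515,-36,14],goal3(.25,14,11),4)])"
```

```text
q [ 0.    0.7   0.19  2.17 -1.21  0.43 -0.02] p [ 0.491  -0.0419  0.0134] F [-6.7 -1.2  4.6] z [ 0.15  0.25 -0.96] x [0.95 0.22 0.21] t 7.6333
scene top [ 0.51943488 -0.03318133] 96 low [ 0.5178 -0.0351] high [ 0.5178 -0.0352]
side top [ 0.52040486 -0.0324374 ] 95 low None high [ 0.5215 -0.0346]
[6.0, 0.0, 1.0, -0.06, 0.08, 0.05] | [497. -40.  14.]
[6.0, 0.0, 1.0, -0.06, 0.08, 0.04] | [503. -39.  14.]
[6.0, 0.0, 1.0, -0.05, 0.08, 0.05] | [509. -37.  14.]
[6.0, 0.0, 2.0, -0.06, 0.08, 0.04] | [515. -35.  14.]
```

>>> carry_out(
  targets=[
    [4,0,1,0,0,0,218],
    [4,0,1,0,0,0,218],
    [4,0,0.7,0,0,0,218],
    [4,0,0.7,0,0,0,218],
    [4,0,0.7,0,0,0,218],
  ],
)

```text
clock: 8.15
position: [0.5107, -0.0365, 0.0135]
tool_rot: [-2.926, -0.206, 0.229]
force: [-4.6, -1.9, -0.8]
grip_width: 0.0123
```

```bash
python3 -c "
from track import *
track((.54,-.028))"
```

```text
q [-0.03  0.72  0.22  2.13 -1.18  0.45 -0.08] p [ 0.5107 -0.0365  0.0135] F [-4.6 -1.9 -0.8] z [ 0.15  0.25 -0.96] x [0.95 0.22 0.21] t 8.15
scene top [ 0.5395502  -0.02837255] 97 low [ 0.5378 -0.0299] high [ 0.5378 -0.0298]
side top [ 0.54188612 -0.02694445] 97 low [ 0.542  -0.0287] high [ 0.5426 -0.0287]
```

```bash
python3 -c "
from track import *
show([([556,-25,14],goal3(.22,15,4),10)])"
```

```text
[5.0, 0.0, 1.0, -0.14, 0.05, 0.02] | [516. -35.  14.]
[4.0, 0.0, 1.0, -0.14, 0.05, 0.02] | [520. -34.  14.]
[5.0, 0.0, 1.0, -0.14, 0.06, 0.02] | [525. -32.  14.]
[4.0, 0.0, 1.0, -0.14, 0.05, 0.02] | [529. -31.  14.]
[4.0, 0.0, 1.0, -0.15, 0.06, 0.02] | [533. -30.  14.]
[5.0, 0.0, 1.0, -0.14, 0.05, 0.02] | [538. -29.  14.]
[4.0, 0.0, 1.0, -0.15, 0.06, 0.02] | [542. -28.  14.]
[5.0, 0.0, 1.0, -0.14, 0.05, 0.02] | [547. -27.  14.]
[4.0, 0.0, 1.0, -0.15, 0.06, 0.01] | [551. -26.  14.]
[5.0, 0.0, 1.0, -0.14, 0.05, 0.02] | [556. -25.  14.]
```

>>> carry_out(
  targets=[
    [5,0,1,-0.14,0.05,0,218],
    [4,0,1,-0.14,0.05,0,218],
    [5,0,1,-0.14,0.05,0,218],
    [4,0,1,-0.14,0.05,0,218],
    [4,0,1,-0.14,0.05,0,218],
  ],
)

```text
clock: 8.67
position: [0.5331, -0.0302, 0.0136]
tool_rot: [-2.999, -0.234, 0.224]
force: [-4.2, -1.5, -0.5]
grip_width: 0.0125
```

```bash
python3 -c "
from track import *
track((.56,-.023))"
```

```text
q [-0.07  0.71  0.18  2.12 -1.2   0.34 -0.12] p [ 0.5331 -0.0302  0.0136] F [-4.2 -1.5 -0.5] z [ 0.19  0.19 -0.96] x [0.95 0.22 0.23] t 8.6667
scene top [ 0.5622047  -0.02191472] 109 low [ 0.5601 -0.0236] high [ 0.5601 -0.0238]
side top [ 0.56418638 -0.01980455] 114 low [ 0.5648 -0.0224] high [ 0.5648 -0.0225]
```

>>> carry_out(
  targets=[
    [5,0,1,-0.14,0.06,0,218],
    [4,0,1,-0.14,0.06,0,218],
    [5,0,1,-0.14,0.06,0,218],
    [4,0,1,-0.14,0.06,0,218],
    [4,0,1,-0.14,0.06,0,218],
  ],
)

```text
clock: 9.18
position: [0.5551, -0.0247, 0.0141]
tool_rot: [-3.072, -0.265, 0.221]
force: [-3.9, -2.2, -1.3]
grip_width: 0.0123
```

```bash
python3 -c "
from track import *
track((.584,-.017))
show([([610,-8,15],goal3(.2,17,0),12)])"
```

```text
q [-0.09  0.7   0.13  2.12 -1.22  0.23 -0.15] p [ 0.5551 -0.0247  0.0141] F [-3.9 -2.2 -1.3] z [ 0.24  0.13 -0.96] x [0.94 0.21 0.26] t 9.1833
scene top [ 0.58334752 -0.01745325] 128 low [ 0.5816 -0.0182] high [ 0.5817 -0.018 ]
side top [ 0.57849372 -0.01407866] 117 low [ 0.5865 -0.0169] high [ 0.5868 -0.0168]
[5.0, -0.0, 1.0, -0.06, 0.03, 0.02] | [560. -23.  15.]
[5.0, -0.0, 1.0, -0.06, 0.03, 0.02] | [565. -22.  15.]
[4.0, -0.0, 1.0, -0.06, 0.02, 0.01] | [569. -21.  15.]
[5.0, -0.0, 1.0, -0.06, 0.03, 0.02] | [574. -20.  16.]
[4.0, -0.0, 1.0, -0.06, 0.02, 0.01] | [578. -19.  16.]
[5.0, -1.0, 1.0, -0.06, 0.03, 0.02] | [583. -17.  16.]
[4.0, -0.0, 2.0, -0.06, 0.02, 0.01] | [587. -16.  15.]
[5.0, -1.0, 1.0, -0.06, 0.03, 0.02] | [592. -14.  16.]
[4.0, -0.0, 2.0, -0.06, 0.02, 0.01] | [596. -13.  15.]
[5.0, -1.0, 1.0, -0.06, 0.03, 0.02] | [601. -11.  15.]
[4.0, -0.0, 2.0, -0.06, 0.02, 0.01] | [605. -10.  15.]
[5.0, -1.0, 1.0, -0.07, 0.03, 0.02] | [610.  -8.  15.]
```

>>> carry_out(
  targets=[
    [4,-0.3,1,-0.1,0.03,0,218],
    [4,-0.3,1,-0.1,0.03,0,218],
    [4,-0.3,1.2,-0.1,0.03,0,218],
    [4,-0.3,1.2,-0.1,0.03,0,218],
    [4,-0.3,1.2,-0.1,0.03,0,218],
  ],
)

```text
clock: 9.7
position: [0.575, -0.0184, 0.0142]
tool_rot: [-3.124, -0.28, 0.22]
force: [-3.7, -0.9, -0.2]
grip_width: 0.0122
```

>>> carry_out(
  targets=[
    [4,-0.3,1.2,-0.1,0,0,218],
    [4,-0.3,1.2,-0.1,0,0,218],
    [4,-0.3,1.2,-0.1,0,0,218],
    [0,0,0,0,0,0,218],
  ],
)

```text
clock: 10.03
position: [0.5876, -0.0139, 0.0141]
tool_rot: [3.128, -0.281, 0.222]
force: [-1.2, -0.5, -0.3]
grip_width: 0.0121
```

```bash
python3 -c "
from track import *
track((.615,-.008))
a=bot.grab_frame('scene')['color'][100:260,210:370];b=bot.grab_frame('side')['color'][110:270,240:400]
cv2.imwrite('pics/near.png',np.hstack([cv2.resize(a,(400,400)),cv2.resize(b,(400,400))])[:,:,::-1])"
```

```text
q [-0.22  0.73  0.22  2.07 -1.22  0.19 -0.24] p [ 0.5876 -0.0139  0.0141] F [-1.2 -0.5 -0.3] z [ 0.27  0.05 -0.96] x [0.94 0.21 0.28] t 10.0333
scene top [ 0.616241   -0.00714861] 133 low [ 0.6145 -0.0076] high [ 0.6146 -0.0077]
side top [ 0.61534851 -0.00594274] 114 low None high [ 0.6179 -0.0079]
```

View pics/near.png

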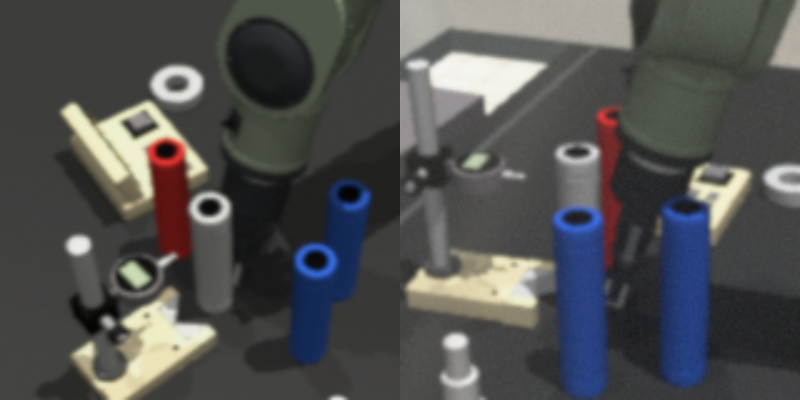

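Master upright at about (0.616,-0.007), 35 mm from home. The red post (left pane (170,200)) is close on its right, so I'm leaning slightly left.

>>> carry_out(
  targets=[
    [4,-0.2,1.2,-0.15,0,0.1,218],
    [4,-0.2,1.2,-0.15,0,0.1,218],
    [4,-0.2,1.2,-0.15,0,0.1,218],
    [4,-0.3,1.2,-0.15,0,0.1,218],
    [4,-0.3,1.2,-0.15,0,0.1,218],
  ],
)

```text
clock: 10.65
position: [0.6064, -0.0103, 0.0138]
tool_rot: [3.066, -0.282, 0.164]
force: [-5.2, -0.9, 2.5]
grip_width: 0.0125
```

```bash
python3 -c "
from track import *
track((.636,-.001))"
```

```text
q [-0.38  0.77  0.37  2.04 -1.21  0.19 -0.39] p [ 0.6064 -0.0103  0.0138] F [-5.2 -0.9  2.5] z [ 0.29 -0.03 -0.96] x [0.95 0.16 0.28] t 10.65
scene top [ 0.63481708 -0.00391937] 134 low [ 0.633  -0.0056] high [ 0.6336 -0.0059]
side top [ 6.37439447e-01 -5.41707998e-04] 118 low [ 0.6371 -0.0042] high [ 0.6385 -0.0042]
```

>>> carry_out(
  targets=[
    [2.5,-1,0.8,-0.1,0,0.1,218],
    [2.5,-1,0.8,-0.1,0,0.1,218],
    [2.5,-1,0.8,-0.1,0,0.1,218],
    [2,-1,0.7,0,0,0,218],
  ],
)

```text
clock: 11.08
position: [0.6161, -0.0048, 0.0131]
tool_rot: [3.043, -0.285, 0.132]
force: [-5.5, -1.5, 3.3]
grip_width: 0.0124
```

```bash
python3 -c "
from track import *
track((.646,0))"
```

```text
q [-0.46  0.8   0.44  2.03 -1.2   0.21 -0.47] p [ 0.6161 -0.0048  0.0131] F [-5.5 -1.5  3.3] z [ 0.29 -0.06 -0.96] x [0.95 0.13 0.28] t 11.0833
scene top [ 6.44473928e-01 -3.29046842e-04] 134 low [ 0.643  -0.0024] high [ 0.6435 -0.0025]
side top [0.64572926 0.00180419] 113 low [ 0.6464 -0.0013] high [ 0.6475 -0.0012]
```

>>> carry_out(
  targets=[
    [1.2,-0.6,0.4,0,0,0,218],
    [1.2,-0.6,0.4,0,0,0,218],
    [1.2,-0.6,0.4,0,0,0,218],
  ],
)

```text
clock: 11.43
position: [0.6194, -0.0032, 0.0128]
tool_rot: [3.043, -0.285, 0.132]
force: [-12.7, -3.0, 7.1]
grip_width: 0.0127
```

>>> carry_out(
  targets=[
    [1,-0.3,0.3,0,0,0,218],
    [1,-0.3,0.3,0,0,0,218],
  ],
)

```text
clock: 11.6
position: [0.6201, -0.0027, 0.0123]
tool_rot: [3.044, -0.283, 0.131]
force: [-21.8, -3.2, 10.6]
grip_width: 0.0124
```

```bash
python3 -c "
from track import *
track((.65,0.002))"
```

```text
q [-0.47  0.81  0.46  2.01 -1.2   0.23 -0.49] p [ 0.6201 -0.0027  0.0123] F [-21.8  -3.2  10.6] z [ 0.29 -0.06 -0.96] x [0.95 0.13 0.28] t 11.6
scene top [0.64749919 0.00068163] 133 low [ 0.6466 -0.0007] high [ 0.6474 -0.001 ]
side top [0.64868179 0.00159703] 112 low [ 0.65 -0.  ] high [6.505e-01 1.000e-04]
```

Force rose to 22 N, so I'm backing off and looking.

>>> carry_out(
  targets=[
    [-1.5,0,-0.4,0,0,0,218],
    [-2,0,-0.5,0,0,0,218],
    [-2,0,-0.5,0,0,0,218],
  ],
)

```text
clock: 11.95
position: [0.6165, -0.0024, 0.0128]
tool_rot: [3.043, -0.286, 0.133]
force: [0.6, -0.4, 0.8]
grip_width: 0.0126
```

```bash
python3 -c "
from track import *
track((.65,0.002))
fs=[bot.grab_frame(n) for n in('scene','side')]
for f in fs:
    P=cloud(f).reshape(-1,3);g=P[(P[:,0]>.6)&(P[:,0]<.85)&(P[:,1]>-.07)&(P[:,1]<.1)&(P[:,2]>.021)&(P[:,2]<.031)&(np.hypot(P[:,0]-.648,P[:,1])>.028)]
    r=cv2.minAreaRect((g[:,:2]*1000).astype(np.float32));print(r,cv2.boxPoints(r).round(1).tolist())
a=fs[0]['color'][165:265,220:320];b=fs[1]['color'][150:250,240:340]
cv2.imwrite('pics/home1.png',np.hstack([cv2.resize(a,(400,400),interpolation=3),cv2.resize(b,(400,400),interpolation=3)])[:,:,::-1])"
```

```text
q [-0.46  0.8   0.44  2.03 -1.2   0.21 -0.47] p [ 0.6165 -0.0024  0.0128] F [ 0.6 -0.4  0.8] z [ 0.29 -0.06 -0.95] x [0.95 0.13 0.28] t 11.95
scene top [0.64675993 0.00116901] 139 low [ 6.465e-01 -5.000e-04] high [ 0.6471 -0.0008]
side top [0.64894776 0.00247079] 117 low [6.497e-01 1.000e-04] high [6.504e-01 3.000e-04]
((697.44775390625, 7.0316925048828125), (192.8959503173828, 85.62163543701172), 5.300366401672363) [[597.5, 40.70000076293945], [605.4000244140625, -44.5], [797.4000244140625, -26.700000762939453], [789.5, 58.599998474121094]]
((723.5222778320312, 11.815067291259766), (141.34886169433594, 87.38056945800781), 3.218683958053589) [[650.5, 51.5], [655.4000244140625, -35.79999923706055], [796.5, -27.799999237060547], [791.5999755859375, 59.400001525878906]]
```

View pics/home1.png

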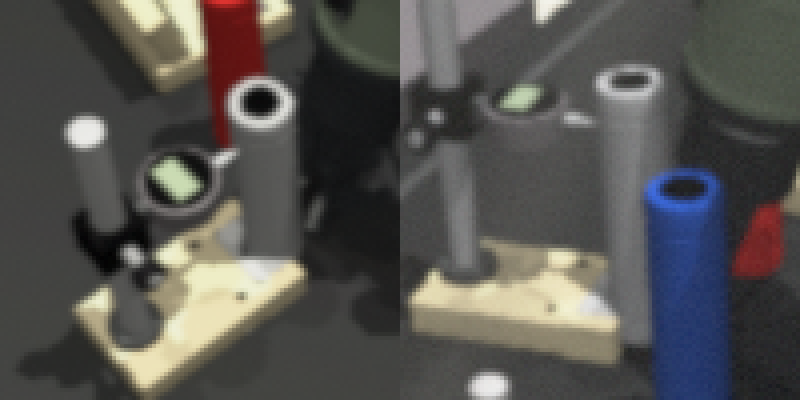

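The lateral force stayed along the gauge axis at the 22 N push, so both faces are carrying it and the master is very likely home. Left pane shows the spindle (225,158) meeting the master. Retreating, then I'll verify from above.

>>> carry_out(
  targets=[
    [-5,0,-1.5,0,0,0,218],
    [-9,0,-3,0,0,0,218],
    [-12,1,-4,0,0,0,218],
    [-12,1,-4,0,0,0,218],
    [-12,1,-4,0,0,0,218],
  ],
)

```text
clock: 12.57
position: [0.5694, -0.0104, 0.0225]
tool_rot: [3.045, -0.268, 0.13]
force: [1.2, 0.5, 0.4]
grip_width: 0.0122
```

```bash
python3 -c "
from track import *
track((.65,0.002))
show([([545,-15,120],goal3(.1,12,0),5),([520,-60,250],goal3(.0,0,0),6),([545,-140,260],goal3(0,0,0),4)])"
```

```text
q [-0.43  0.73  0.39  2.13 -1.26  0.16 -0.38] p [ 0.5694 -0.0104  0.0225] F [1.2 0.5 0.4] z [ 0.27 -0.06 -0.96] x [0.96 0.13 0.26] t 12.5667
scene top [0.64719939 0.00238501] 142 low [ 0.6465 -0.0009] high [ 0.6473 -0.0009]
side top [0.64871629 0.00241287] 112 low [6.497e-01 1.000e-04] high [6.504e-01 2.000e-04]
[0.0, 2.0, -20.0, 0.17, -0.11, 0.05] | [564. -11.  42.]
[0.0, 2.0, -20.0, 0.17, -0.12, 0.05] | [559. -12.  62.]
[0.0, 1.0, -20.0, 0.17, -0.11, 0.05] | [554. -13.  81.]
[-0.0, 1.0, -20.0, 0.17, -0.12, 0.05] | [550. -14. 101.]
[-0.0, 1.0, -20.0, 0.17, -0.11, 0.05] | [545. -15. 120.]
[-0.0, 7.0, -22.0, -0.02, -0.33, 0.16] | [541. -22. 142.]
[-1.0, 7.0, -22.0, -0.02, -0.33, 0.16] | [537. -29. 163.]
[-2.0, 7.0, -22.0, -0.01, -0.34, 0.16] | [533. -37. 185.]
[-2.0, 7.0, -22.0, -0.02, -0.33, 0.16] | [529. -44. 206.]
[-3.0, 8.0, -22.0, -0.01, -0.34, 0.15] | [524. -52. 228.]
[-4.0, 8.0, -22.0, -0.02, -0.33, 0.16] | [520. -60. 250.]
[6.0, 20.0, -3.0, 0.0, -0.0, -0.0] | [526. -80. 253.]
[6.0, 20.0, -2.0, 0.0, -0.0, -0.0] | [ 532. -100.  255.]
[7.0, 20.0, -3.0, 0.0, -0.0, -0.0] | [ 539. -120.  258.]
[6.0, 20.0, -2.0, 0.0, -0.0, -0.0] | [ 545. -140.  260.]
```

>>> carry_out(
  targets=[
    [0,2,-20,0,0,0,218],
    [0,2,-20,0.1,-0.1,0,218],
    [0,1,-20,0.2,-0.1,0,218],
    [0,1,-20,0.2,-0.1,0,218],
    [0,1,-20,0.2,-0.1,0,218],
  ],
)

```text
clock: 13.08
position: [0.545, -0.0122, 0.1202]
tool_rot: [3.12, -0.226, 0.129]
force: [-1.1, 0.6, -0.3]
grip_width: 0.0124
```

>>> carry_out(
  targets=[
    [0,1,-30,0.1,-0.4,0,255],
    [0,1,-30,0,-0.4,0,255],
    [0,1,-30,0,-0.4,0,255],
    [0,1,-30,0,-0.4,0,255],
    [0,1,-30,0,-0.4,0,255],
  ],
)

```text
clock: 13.5
position: [0.524, -0.0181, 0.2694]
tool_rot: [3.129, -0.015, 0.125]
force: [0.5, 0.9, -0.3]
grip_width: -0.0002
```

```bash
python3 -c "
from track import *
track((.65,0.002))
show([([535,-10,305],goal3(.1,0,0),2),([655,5,305],goal3(.1,0,0),5)])"
```

```text
q [-0.86  0.55  1.14  1.87 -0.56  1.08 -0.95] p [ 0.524  -0.0181  0.2694] F [ 0.5  0.9 -0.3] z [ 0.02 -0.01 -1.  ] x [0.99 0.12 0.02] t 13.5
scene top [0.64714451 0.0013976 ] 131 low [ 0.6468 -0.0007] high [ 0.6472 -0.001 ]
side top [0.64863708 0.00260533] 111 low [6.494e-01 3.000e-04] high [6.506e-01 2.000e-04]
[5.0, -3.0, -17.0, 0.06, -0.1, 0.13] | [531. -14. 288.]
[5.0, -4.0, -17.0, 0.06, -0.1, 0.12] | [535. -10. 305.]
[24.0, -1.0, 0.0, 0.0, 0.0, 0.0] | [559.  -6. 305.]
[24.0, -0.0, 0.0, 0.0, 0.0, 0.0] | [583.  -4. 305.]
[24.0, -1.0, 0.0, 0.0, 0.0, 0.0] | [607.  -1. 305.]
[24.0, -0.0, 0.0, 0.0, 0.0, 0.0] | [630.   2. 305.]
[25.0, -1.0, 0.0, 0.0, 0.0, 0.0] | [655.   5. 305.]
```

>>> carry_out(
  targets=[
    [5,-3,-17,0,0,0,255],
    [5,-4,-17,0,0,0,255],
    [24,-1,0,0,0,0,255],
    [24,0,0,0,0,0,255],
    [24,-1,0,0,0,0,255],
  ],
)

```text
clock: 14.02
position: [0.6052, 0.0022, 0.3027]
tool_rot: [3.131, -0.018, 0.127]
force: [-0.9, 0.3, 1.4]
grip_width: 0.0002
```

>>> carry_out(
  targets=[
    [24,0,0,0,0,0,255],
    [25,-1,0,0,0,0,255],
    [0,0,0,0,0,0,255],
    [0,0,0,0,0,0,255],
  ],
)

```text
clock: 14.35
position: [0.653, 0.0085, 0.3026]
tool_rot: [3.129, -0.017, 0.126]
force: [-0.3, -0.6, -0.4]
grip_width: -0.0003
```

Run:
```python
from track import *
s=bot.observe();f=bot.grab_frame("wrist")
T=np.eye(4);T[:3,:3]=R.from_euler("xyz",s["tool_rot"]).as_matrix();T[:3,3]=s["position"];T=T@f["T_tool_cam"]
print(s["position"].round(4));P=cloud(f,T);C=f["color"];np.savez("w1.npz",P=P,C=C)
Q=P.reshape(-1,3);sel=Q[(np.hypot(Q[:,0]-.649,Q[:,1]-.001)<.04)]
t=sel[(sel[:,2]>.174)&(sel[:,2]<.187)][:,:2];print("top",(t.min(0)+t.max(0))/2,np.ptp(t,axis=0),cv2.minEnclosingCircle((t*1000).astype(np.float32)),len(t))
g=Q[(Q[:,0]>.63)&(Q[:,0]<.85)&(Q[:,1]>-.07)&(Q[:,1]<.1)&(Q[:,2]>.021)&(Q[:,2]<.031)]
r=cv2.minAreaRect((g[:,:2]*1000).astype(np.float32));print(r,cv2.boxPoints(r).round(1).tolist())
cv2.imwrite("pics/w1.png",C[:,:,::-1])
```

```text
[0.653  0.0085 0.3026]
top [ 6.48429307e-01 -5.66531575e-05] [0.04384221 0.04275069] ((648.4375, -0.1605043262243271), 22.0591983795166) 1775
((723.9271850585938, 8.886817932128906), (142.1683807373047, 84.01100158691406), 5.033254623413086) [[649.4000244140625, 44.5], [656.7999877929688, -39.20000076293945], [798.4000244140625, -26.700000762939453], [791.0999755859375, 57.0]]
```

View pics/w1.png

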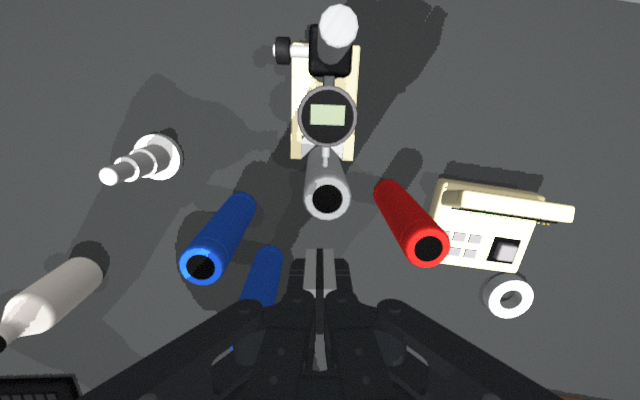

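Wrist view: master top at (327,198), dial at (327,115), spindle against the master, key at (505,250). All three cameras put the master about 2 mm short and 2 mm right of home. I'll check against the dial, which is at a similar height.

Run:
```python
import numpy as np,cv2
d=np.load("w1.npz");P=d["P"];C=d["C"].astype(int);Q=P.reshape(-1,3)
def bb(m,n):
    q=Q[m];(c,r)=cv2.minEnclosingCircle((q[:,:2]*1000).astype(np.float32));print(n,len(q),np.round(c,1),round(r,1),np.median(q[:,2]).round(3));return np.array(c)
z=Q[:,2]
# dial
for a,b in((.14,.15),(.15,.16),(.16,.17),(.17,.18),(.18,.19)):
    m=(np.hypot(Q[:,0]-.715,Q[:,1]-.008)<.035)&(z>a)&(z<b)
    if m.sum()>30: bb(m,f"dial {a}")
bb((np.hypot(Q[:,0]-.77,Q[:,1]-.013)<.03)&(z>.25)&(z<.27),"col top")
u,v=np.meshgrid(range(315,336),range(150,182))
s=P[146:184,312:340].reshape(-1,3);s=s[(s[:,2]>.135)&(s[:,2]<.165)]
for x in np.arange(.665,.70,.004):
    k=s[(s[:,0]>=x)&(s[:,0]<x+.004)];
    if len(k)>2:print("spindle",x.round(3),len(k),np.median(k,0).round(4),np.ptp(k[:,1]).round(4))
k=Q[(np.hypot(Q[:,0]-.552,Q[:,1]+.28)<.03)&(z>.036)&(z<.046)];print("key",cv2.minAreaRect((k[:,:2]*1000).astype(np.float32)),np.median(k[:,2]))
```

```text
dial 0.15 870 [715.1   7.9] 34.9 0.159
dial 0.16 2223 [720.9   9.4] 28.6 0.161
col top 1463 [770.1  13. ] 10.9 0.259
spindle 0.665 85 [0.6678 0.0083 0.1519] 0.025
spindle 0.669 83 [6.699e-01 3.000e-04 1.518e-01] 0.0135
spindle 0.673 25 [0.6747 0.0044 0.1515] 0.0048
spindle 0.677 23 [0.6796 0.0051 0.1521] 0.0075
spindle 0.681 36 [0.6829 0.0056 0.153 ] 0.0077
spindle 0.685 32 [0.6872 0.0055 0.1531] 0.007
spindle 0.689 30 [0.6911 0.0052 0.1577] 0.0137
key ((553.1302490234375, -280.3621826171875), (26.136669158935547, 26.53750228881836), 2.1140854358673096) 0.0402756968194008
```

The dial, spindle and column axis confirm it: the master sits about 2 mm right of the centre line, touching only the right face. I'll go back down with a wider finger gap and nudge it left and forward.

Run:
```python
from plan import *
show([([570,-4,302],goal3(.12,0,0),3),([550,-8,250],goal3(.12,6,-2),3),([560,-8,125],goal3(.12,13,-4),6),([575,-6,18],goal3(.12,14,-4),5)])
```

```text
[-28.0, 1.0, -0.0, 0.04, -0.05, 0.02] | [625.   4. 303.]
[-28.0, 0.0, -0.0, 0.04, -0.05, 0.01] | [597.   0. 302.]
[-27.0, 1.0, 0.0, 0.03, -0.06, 0.02] | [570.  -4. 302.]
[-7.0, 1.0, 17.0, -0.11, 0.33, -0.01] | [563.  -6. 285.]
[-7.0, 0.0, 17.0, -0.11, 0.34, -0.0] | [557.  -7. 268.]
[-8.0, -0.0, 17.0, -0.11, 0.33, -0.01] | [550.  -8. 250.]
[-1.0, -1.0, 21.0, -0.05, 0.19, -0.01] | [552.  -8. 229.]
[-1.0, -1.0, 21.0, -0.06, 0.19, -0.01] | [553.  -7. 208.]
[-1.0, -1.0, 21.0, -0.05, 0.2, -0.01] | [555.  -7. 187.]
[-2.0, -1.0, 21.0, -0.06, 0.19, -0.01] | [557.  -7. 166.]
[-2.0, -0.0, 21.0, -0.05, 0.2, -0.01] | [559.  -8. 145.]
[-3.0, -1.0, 20.0, -0.06, 0.19, -0.0] | [560.  -8. 125.]
[-2.0, -2.0, 22.0, 0.0, 0.03, -0.0] | [563.  -7. 103.]
[-2.0, -1.0, 21.0, 0.0, 0.03, -0.0] | [566.  -7.  82.]
[-2.0, -2.0, 22.0, 0.0, 0.04, -0.0] | [569.  -7.  60.]
[-2.0, -1.0, 21.0, 0.0, 0.03, -0.0] | [572.  -7.  39.]
[-2.0, -2.0, 22.0, 0.0, 0.04, -0.0] | [575.  -6.  17.]
```

>>> carry_out(
  targets=[
    [-28,1,0,0,0,0,190],
    [-28,0,0,0,0,0,190],
    [-27,1,0,0,0,0,190],
    [-7,1,17,-0.11,0.3,0,190],
    [-7,0,17,-0.11,0.3,0,190],
  ],
)

```text
clock: 14.82
position: [0.5565, -0.0075, 0.268]
tool_rot: [3.108, -0.083, 0.126]
force: [2.4, 0.0, -0.1]
grip_width: 0.0221
```

>>> carry_out(
  targets=[
    [-8,0,17,-0.1,0.3,0,190],
    [-1,-1,21,-0.05,0.2,0,190],
    [-1,-1,21,-0.05,0.2,0,190],
    [-1,-1,21,-0.05,0.2,0,190],
    [-2,-1,21,-0.05,0.2,0,190],
  ],
)

```text
clock: 15.23
position: [0.5575, -0.0079, 0.1656]
tool_rot: [3.074, -0.196, 0.133]
force: [0.8, -0.1, 0.3]
grip_width: 0.022
```

Run:
```python
from plan import *
s=bot.observe();print(s["qpos"].round(2),s["position"].round(4),s["grip_width"])
show([([575,-6,18],goal3(.12,14,-4),8)])
```

```text
[-0.79  0.62  0.95  2.05 -0.81  0.64 -0.8 ] [ 0.5575 -0.0079  0.1656] 0.02200463672364549
[-1.0, -1.0, 18.0, -0.0, 0.06, -0.0] | [560.  -8. 148.]
[-2.0, -1.0, 19.0, -0.01, 0.06, -0.0] | [562.  -8. 129.]
[-2.0, -1.0, 18.0, -0.0, 0.06, -0.0] | [564.  -8. 111.]
[-2.0, -1.0, 19.0, -0.01, 0.05, -0.0] | [566.  -8.  92.]
[-2.0, -1.0, 18.0, -0.0, 0.06, -0.0] | [568.  -8.  74.]
[-2.0, -2.0, 19.0, -0.01, 0.05, -0.0] | [570.  -7.  55.]
[-2.0, -1.0, 18.0, -0.0, 0.06, -0.0] | [572.  -7.  37.]
[-2.0, -2.0, 19.0, -0.01, 0.05, -0.01] | [575.  -6.  18.]
```

>>> carry_out(
  targets=[
    [-1,-1,18,0,0.06,0,190],
    [-2,-1,19,0,0.06,0,190],
    [-2,-1,18,0,0.06,0,190],
    [-2,-1,19,0,0.06,0,190],
    [-2,-1,18,0,0.06,0,190],
  ],
)

```text
clock: 15.65
position: [0.5677, -0.0079, 0.0737]
tool_rot: [3.074, -0.226, 0.135]
force: [0.8, 1.1, -0.2]
grip_width: 0.022
```

>>> carry_out(
  targets=[
    [-2,-2,19,0,0.05,0,190],
    [-2,-1,18,0,0.05,0,190],
    [-2,-2,19,0,0.05,0,190],
    [0,0,0,0,0,0,190],
  ],
)

```text
clock: 15.98
position: [0.5736, -0.0056, 0.0161]
tool_rot: [3.074, -0.239, 0.136]
force: [-1.2, -0.5, -1.0]
grip_width: 0.022
```

Run:
```python
from track import *
track((.65,.002))
show([([612,-2,14],goal3(.12,16,-4),6)])
```

```text
q [-0.44  0.76  0.43  2.09 -1.19  0.24 -0.44] p [ 0.5736 -0.0056  0.0161] F [-1.2 -0.5 -1. ] z [ 0.24 -0.03 -0.97] x [0.96 0.13 0.24] t 15.9833
scene top [0.64755762 0.00076443] 140 low [ 0.6466 -0.0008] high [ 0.6472 -0.0008]
side top [0.64919969 0.0021995 ] 115 low [ 6.498e-01 -1.000e-04] high [6.503e-01 1.000e-04]
[6.0, -0.0, 2.0, -0.01, 0.06, -0.0] | [581.  -6.  18.]
[6.0, -0.0, 2.0, -0.01, 0.06, -0.0] | [587.  -5.  18.]
[6.0, -0.0, 2.0, -0.0, 0.06, -0.0] | [594.  -4.  17.]
[6.0, -0.0, 3.0, -0.01, 0.06, -0.01] | [600.  -4.  16.]
[6.0, -0.0, 3.0, -0.0, 0.06, -0.0] | [607.  -3.  15.]
[5.0, -0.0, 2.0, -0.01, 0.05, -0.01] | [612.  -2.  14.]
```

>>> carry_out(
  targets=[
    [6,-0.2,2,0,0.06,0,190],
    [6,-0.2,2,0,0.06,0,190],
    [6,-0.2,2,0,0.06,0,190],
    [6,-0.2,2,0,0.06,0,190],
    [6,-0.2,2,0,0.06,0,190],
  ],
)

```text
clock: 16.5
position: [0.6074, -0.0007, 0.0163]
tool_rot: [3.073, -0.274, 0.14]
force: [0.5, 0.3, 0.4]
grip_width: 0.0217
```

>>> carry_out(
  targets=[
    [4,-0.2,1.3,0,0.06,0,190],
    [3,0,1,0,0,0,190],
    [0,0,0,0,0,0,190],
  ],
)

```text
clock: 16.75
position: [0.6143, 0.0, 0.0156]
tool_rot: [3.073, -0.28, 0.139]
force: [0.5, 0.1, -0.8]
grip_width: 0.0213
```

>>> carry_out(
  targets=[
    [2,0,0.6,0,0,0,190],
    [1.5,0,0.5,0,0,0,190],
    [0,0,0,0,0,0,190],
  ],
)

```text
clock: 17.0
position: [0.6176, 0.0004, 0.0156]
tool_rot: [3.073, -0.279, 0.139]
force: [0.5, 1.2, -0.1]
grip_width: 0.0219
```

>>> carry_out(
  targets=[
    [1.2,0,0.4,0,0,0,190],
    [1.2,0,0.4,0,0,0,190],
  ],
)

```text
clock: 17.17
position: [0.6194, 0.0007, 0.0153]
tool_rot: [3.074, -0.279, 0.139]
force: [-9.2, -0.2, 2.3]
grip_width: 0.0215
```

>>> carry_out(
  targets=[
    [1,-0.6,0.3,0,0,0,190],
    [0.8,-0.6,0.3,0,0,0,190],
  ],
)

```text
clock: 17.33
position: [0.6202, 0.0013, 0.0148]
tool_rot: [3.073, -0.277, 0.138]
force: [-12.3, -3.7, 4.5]
grip_width: 0.0221
```

>>> carry_out(
  targets=[
    [0.3,-0.7,0.1,0,0,0,190],
    [0.3,-0.7,0.1,0,0,0,190],
  ],
)

```text
clock: 17.5
position: [0.6206, 0.0025, 0.0147]
tool_rot: [3.073, -0.277, 0.138]
force: [-11.6, -4.9, 6.0]
grip_width: 0.0218
```

Run:
```python
from track import *
track((.65,.002))
```

```text
q [-0.45  0.8   0.45  2.01 -1.18  0.26 -0.48] p [0.6206 0.0025 0.0147] F [-11.6  -4.9   6. ] z [ 0.28 -0.03 -0.96] x [0.95 0.13 0.27] t 17.5
scene top [0.64895305 0.00210056] 136 low [0.6475 0.0008] high [6.482e-01 5.000e-04]
side top [0.64953923 0.00379969] 111 low [0.651  0.0017] high [0.6515 0.0016]
```

The master moved about 1 mm forward and 1.6 mm left. A little more.

>>> carry_out(
  targets=[
    [0.4,-0.6,0.1,0,0,0,190],
    [0.4,-0.6,0.1,0,0,0,190],
  ],
)

```text
clock: 17.77
position: [0.6211, 0.0037, 0.0146]
tool_rot: [3.073, -0.277, 0.138]
force: [-12.4, -3.7, 6.7]
grip_width: 0.0216
```

>>> carry_out(
  targets=[
    [0.4,-0.4,0.1,0,0,0,190],
    [0.4,-0.4,0.1,0,0,0,190],
  ],
)

```text
clock: 17.93
position: [0.6216, 0.0045, 0.0146]
tool_rot: [3.073, -0.276, 0.138]
force: [-18.1, -6.4, 9.9]
grip_width: 0.0216
```

Run:
```python
from track import *
track((.65,.002))
```

```text
q [-0.46  0.81  0.46  2.   -1.18  0.26 -0.49] p [0.6216 0.0045 0.0146] F [-18.1  -6.4   9.9] z [ 0.28 -0.03 -0.96] x [0.95 0.13 0.27] t 17.9333
scene top [0.64929159 0.00374616] 130 low [0.6485 0.0018] high [0.6493 0.0016]
side top [0.6508453  0.00519848] 117 low [0.6518 0.0026] high [0.6525 0.0026]
```

The shift of (+1.9,+2.6) mm puts the master at the computed home point. Backing out and checking from above again.

>>> carry_out(
  targets=[
    [-1.5,0,-0.4,0,0,0,190],
    [-3,0,-1,0,0,0,190],
    [-8,0.5,-2.5,0,0,0,190],
    [-12,1,-4,0,0,0,190],
    [-12,1,-4,0,-0.1,0,190],
  ],
)

```text
clock: 18.45
position: [0.585, -0.0014, 0.0167]
tool_rot: [3.074, -0.269, 0.138]
force: [0.0, -0.7, 0.0]
grip_width: 0.0217
```

>>> carry_out(
  targets=[
    [-8,2,-10,0,-0.1,0,190],
    [-2,2,-20,0,-0.1,0,190],
    [0,2,-25,0.1,-0.1,0,190],
    [0,1,-30,0.1,-0.3,0,190],
    [0,1,-30,0.1,-0.4,0,190],
  ],
)

```text
clock: 18.87
position: [0.5473, -0.0079, 0.1273]
tool_rot: [3.106, -0.16, 0.131]
force: [0.7, 1.1, 0.6]
grip_width: 0.0218
```

>>> carry_out(
  targets=[
    [0,1,-30,0.1,-0.4,0,255],
    [0,1,-35,0.1,-0.4,0,255],
    [0,1,-35,0.1,-0.4,0,255],
    [0,0,-35,0.1,-0.3,0,255],
    [0,0,-35,0,-0.2,0,255],
  ],
)

```text
clock: 19.28
position: [0.535, -0.0103, 0.2973]
tool_rot: [-3.135, 0.016, 0.129]
force: [-0.2, 0.5, -0.3]
grip_width: 0.0005
```

Run:
```python
from plan import *
s=bot.observe();print(s["qpos"].round(2),s["position"].round(4),s["tool_rot"])
show([([653,8,303],goal3(.12,0,0),5)])
```

```text
[-0.83  0.54  1.12  1.78 -0.53  1.18 -0.99] [ 0.535  -0.0103  0.2973] [-3.1350788   0.01635383  0.12944489]
[24.0, -1.0, -2.0, -0.01, 0.03, 0.02] | [559.  -6. 299.]
[24.0, -1.0, -1.0, -0.01, 0.03, 0.02] | [582.  -2. 300.]
[24.0, -0.0, -1.0, -0.01, 0.03, 0.02] | [606.   1. 300.]
[24.0, -1.0, -1.0, -0.02, 0.03, 0.01] | [630.   5. 301.]
[23.0, -0.0, -2.0, -0.01, 0.04, 0.02] | [653.   8. 303.]
```

>>> carry_out(
  targets=[
    [24,-1,-2,0,0,0,255],
    [24,-1,-1,0,0,0,255],
    [24,0,-1,0,0,0,255],
    [24,-1,-1,0,0,0,255],
    [23,0,-2,0,0,0,255],
  ],
)

```text
clock: 19.7
position: [0.6542, 0.0091, 0.3005]
tool_rot: [-3.135, 0.015, 0.131]
force: [0.1, 0.2, 0.5]
grip_width: -0.0001
```

>>> carry_out(
  targets=[
    [0,0,0,0,0,0,255],
    [0,0,0,0,0,0,255],
    [0,0,0,0,0,0,255],
  ],
)

```text
clock: 19.95
position: [0.6529, 0.0081, 0.3006]
tool_rot: [-3.135, 0.014, 0.13]
force: [-0.5, 0.0, -0.1]
grip_width: 0.0001
```

```bash
cat > wcheck.py <<'E'
from track import *
s=bot.observe();f=bot.grab_frame("wrist")
T=np.eye(4);T[:3,:3]=R.from_euler("xyz",s["tool_rot"]).as_matrix();T[:3,3]=s["position"];T=T@f["T_tool_cam"]
Q=cloud(f,T).reshape(-1,3);z=Q[:,2]
def enc(m):
    (c,r)=cv2.minEnclosingCircle((Q[m][:,:2]*1000).astype(np.float32));return np.array(c),r,m.sum()
m=enc((np.hypot(Q[:,0]-.65,Q[:,1]-.001)<.032)&(z>.174)&(z<.187));col=enc((np.hypot(Q[:,0]-.77,Q[:,1]-.013)<.03)&(z>.25)&(z<.27))
print(s["position"].round(4),"master",m,"col",col)
g=Q[(Q[:,0]>.645)&(Q[:,0]<.85)&(Q[:,1]>-.07)&(Q[:,1]<.1)&(z>.021)&(z<.031)]
c,sz,a=cv2.minAreaRect((g[:,:2]*1000).astype(np.float32));print(c,sz,a)
for a in(5.0,5.4,5.9):
    u=np.array([np.cos(np.radians(a)),np.sin(np.radians(a))]);n=np.array(c)-74*u;d=m[0]-n;print(a,"nest",n.round(1),"along",(d@u).round(1),"left",(d@[-u[1],u[0]]).round(1))
k=Q[(np.hypot(Q[:,0]-.552,Q[:,1]+.28)<.03)&(z>.036)&(z<.046)];print("key",cv2.minAreaRect((k[:,:2]*1000).astype(np.float32)),np.median(k[:,2]))
E
python3 wcheck.py; python3 -c "
from plan import *
print(bot.observe()['qpos'].round(2))
show([([560,-60,300],goal3(.05,0,0),4),([552,-280,250],goal3(0,0,0),7),([553,-280,60],goal3(0,0,0),6)])"
```

```text
[0.6529 0.0081 0.3006] master (array([650.75683594,   2.27287531]), 22.007360458374023, np.int64(1826)) col (array([770.09875488,  12.96673679]), 10.876304626464844, np.int64(1557))
(724.1128540039062, 8.85977554321289) (141.72018432617188, 84.11913299560547) 4.955188274383545
5.0 nest [650.4   2.4] along 0.3 left -0.2
5.4 nest [650.4   1.9] along 0.3 left 0.3
5.9 nest [650.5   1.3] along 0.4 left 1.0
key ((553.1680908203125, -280.416748046875), (26.28230857849121, 26.9228458404541), 0.4079279899597168) 0.040442763445832336
[-0.66  0.72  1.01  1.45 -0.62  1.32 -1.04]
[-25.0, 14.0, 0.0, -0.01, 0.03, 0.19] | [630.  -9. 301.]
[-25.0, 14.0, 1.0, -0.02, 0.04, 0.19] | [607. -26. 300.]
[-25.0, 15.0, 0.0, -0.01, 0.03, 0.19] | [583. -43. 300.]
[-24.0, 16.0, 0.0, -0.02, 0.04, 0.19] | [560. -60. 300.]
[-3.0, 31.0, 7.0, 0.0, -0.0, 0.07] | [559. -91. 293.]
[-2.0, 31.0, 7.0, 0.0, -0.0, 0.07] | [ 558. -123.  286.]
[-2.0, 31.0, 7.0, 0.0, -0.0, 0.07] | [ 557. -154.  279.]
[-2.0, 32.0, 7.0, 0.0, -0.0, 0.07] | [ 556. -186.  272.]
[-2.0, 31.0, 7.0, 0.0, -0.0, 0.07] | [ 555. -217.  265.]
[-2.0, 32.0, 8.0, 0.0, -0.0, 0.06] | [ 553. -249.  257.]
[-1.0, 31.0, 7.0, 0.0, -0.0, 0.07] | [ 552. -280.  250.]
[0.0, 0.0, 32.0, 0.0, -0.0, -0.0] | [ 552. -280.  218.]
[0.0, 0.0, 32.0, 0.0, -0.0, -0.0] | [ 552. -280.  186.]
[0.0, 0.0, 32.0, 0.0, -0.0, -0.0] | [ 552. -280.  154.]
[0.0, 0.0, 31.0, 0.0, -0.0, -0.0] | [ 552. -280.  123.]
[0.0, 0.0, 32.0, 0.0, -0.0, -0.0] | [ 552. -280.   91.]
[1.0, 0.0, 31.0, 0.0, -0.0, -0.0] | [ 553. -280.   60.]
```

Home: within 0.4 mm of the nest. Going to the key.

>>> carry_out(
  targets=[
    [-25,14,0,0,0,0.2,255],
    [-25,14,0,0,0,0.2,255],
    [-25,15,0,0,0,0.2,255],
    [-24,16,0,0,0,0.2,255],
    [-3,31,7,0,0,0.1,255],
  ],
)

```text
clock: 20.42
position: [0.5563, -0.0897, 0.2955]
tool_rot: [-3.133, 0.014, 0.037]
force: [0.4, 0.5, 0.4]
grip_width: 0.0004
```

>>> carry_out(
  targets=[
    [-2,31,7,0,0,0.1,255],
    [-2,31,7,0,0,0.1,255],
    [-2,32,7,0,0,0.1,255],
    [-2,31,7,0,0,0,255],
    [-2,32,8,0,0,0,255],
  ],
)

```text
clock: 20.83
position: [0.5507, -0.249, 0.258]
tool_rot: [-3.136, 0.014, 0.005]
force: [0.8, 1.3, -0.0]
grip_width: -0.0001
```

>>> carry_out(
  targets=[
    [-1,31,7,0,0,0,255],
    [0,0,32,0,0,0,255],
    [0,0,32,0,0,0,255],
    [0,0,32,0,0,0,255],
    [0,0,0,0,0,0,255],
  ],
)

```text
clock: 21.25
position: [0.5466, -0.2767, 0.1502]
tool_rot: [-3.133, 0.02, 0.005]
force: [-1.2, 0.8, -0.6]
grip_width: -0.0001
```

```bash
python3 -c "
from plan import *
s=bot.observe();print(s['qpos'].round(2),s['position'].round(4),s['tool_rot'].round(3),s['force'])
show([([553,-280,60],goal3(0,0,0),4),([553,-280,44],goal3(0,0,0),3)])"
```

```text
[-0.17  0.8   0.89  1.72 -0.72  1.01 -0.58] [ 0.5466 -0.2767  0.1502] [-3.133  0.02   0.005] [-1.24219035  0.78638581 -0.60955091]
[2.0, 1.0, 23.0, -0.02, 0.05, 0.01] | [ 548. -277.  127.]
[2.0, 1.0, 22.0, -0.02, 0.05, 0.01] | [ 550. -278.  105.]
[2.0, 1.0, 23.0, -0.02, 0.05, 0.01] | [ 552. -279.   82.]
[1.0, 1.0, 22.0, -0.02, 0.04, 0.01] | [ 553. -280.   60.]
[0.0, -0.0, 5.0, 0.0, 0.0, 0.0] | [ 553. -280.   55.]
[0.0, -0.0, 6.0, 0.0, 0.0, 0.0] | [ 553. -280.   49.]
[0.0, -0.0, 5.0, 0.0, 0.0, 0.0] | [ 553. -280.   44.]
```

>>> carry_out(
  targets=[
    [2,1,23,0,0,0,255],
    [2,1,22,0,0,0,255],
    [2,1,23,0,0,0,255],
    [1,1,22,0,0,0,255],
    [0,0,10,0,0,0,255],
  ],
)

```text
clock: 21.67
position: [0.5547, -0.2815, 0.0542]
tool_rot: [-3.136, 0.015, 0.006]
force: [-0.2, -0.3, -0.2]
grip_width: -0.0002
```

>>> carry_out(
  targets=[
    [0,0,5,0,0,0,255],
    [0,0,3,0,0,0,255],
    [0,0,0,0,0,0,255],
  ],
)

```text
clock: 21.92
position: [0.555, -0.2821, 0.0477]
tool_rot: [-3.137, 0.014, 0.005]
force: [-0.0, -0.2, 0.0]
grip_width: -0.0003
```

>>> carry_out(
  targets=[
    [0,0,4,0,0,0,255],
    [0,0,2.5,0,0,0,255],
    [0,0,1.5,0,0,0,255],
    [0,0,0,0,0,0,255],
  ],
)

```text
clock: 22.25
position: [0.5549, -0.282, 0.0388]
tool_rot: [-3.137, 0.014, 0.005]
force: [1.4, 0.3, 2.0]
grip_width: 0.0004
```

>>> carry_out(
  targets=[
    [0,0,1.5,0,0,0,255],
    [0,0,1,0,0,0,255],
    [0,0,0,0,0,0,255],
  ],
)

```text
clock: 22.5
position: [0.5548, -0.282, 0.0362]
tool_rot: [-3.137, 0.014, 0.005]
force: [3.5, -0.4, 3.5]
grip_width: -0.0001
```

>>> carry_out(
  targets=[
    [0,0,1,0,0,0,255],
    [0,0,0,0,0,0,255],
    [0,0,0,0,0,0,255],
  ],
)

```text
clock: 22.75
position: [0.5549, -0.282, 0.0359]
tool_rot: [-3.137, 0.013, 0.005]
force: [0.0, 2.9, 14.9]
grip_width: 0.0
```

>>> carry_out(
  targets=[
    [0,0,-3,0,0,0,255],
    [0,0,-5,0,0,0,255],
    [0,0,-15,0,0,0,255],
    [0,0,-30,0,0,0,255],
    [0,0,-40,0,0,0,255],
  ],
)

```text
clock: 23.17
position: [0.5543, -0.2818, 0.128]
tool_rot: [-3.135, 0.018, 0.004]
force: [1.6, 0.2, 0.3]
grip_width: -0.0003
```

>>> carry_out(
  targets=[
    [0,0,-40,0,0,0,255],
    [0,0,-40,0,0,0,255],
    [-10,0,-40,0,0,0,255],
    [0,0,0,0,0,0,255],
    [0,0,0,0,0,0,255],
  ],
)

```text
clock: 23.58
position: [0.5474, -0.2836, 0.2511]
tool_rot: [-3.137, 0.011, 0.004]
force: [-0.5, 0.6, -1.0]
grip_width: 0.0001
```

Run:
```python
from track import *
track((.65,.002))
f=bot.grab_frame("scene");P=cloud(f).reshape(-1,3);A=cloud(np.load("scene.npz")).reshape(-1,3)
for n,c,r,a,b in(("ring",(.465,-.325),.055,.015,.03),("shaft",(.627,.228),.05,.03,.13),("bottle",(.44,.36),.06,.03,.17),("key",(.553,-.28),.03,.035,.047)):
    v=[]
    for Q in(A,P):
        q=Q[(np.hypot(Q[:,0]-c[0],Q[:,1]-c[1])<r)&(Q[:,2]>a)&(Q[:,2]<b)];v.append((np.median(q,0).round(4),len(q)))
    print(n,*v)
cv2.imwrite("pics/end.png",f["color"][:,:,::-1])
```

```text
q [-0.21  0.7   0.99  1.62 -0.62  1.17 -0.64] p [ 0.5474 -0.2836  0.2511] F [-0.5  0.6 -1. ] z [-0.01  0.   -1.  ] x [ 1.    0.   -0.01] t 23.5833
scene top [0.64953374 0.00488809] 141 low [0.6487 0.0016] high [0.6492 0.0017]
side top [0.65041159 0.00417337] 119 low [0.6523 0.0024] high [0.6524 0.0026]
ring (array([ 0.4653, -0.3247,  0.0212]), 209) (array([ 0.4651, -0.3243,  0.0211]), 209)
shaft (array([0.6316, 0.2354, 0.0792]), 271) (array([0.6316, 0.2357, 0.0792]), 270)
bottle (array([0.436 , 0.359 , 0.1069]), 800) (array([0.436 , 0.359 , 0.1072]), 800)
key (array([ 0.5527, -0.2782,  0.0398]), 52) (array([ 0.5525, -0.279 ,  0.0399]), 50)
```

View pics/end.png

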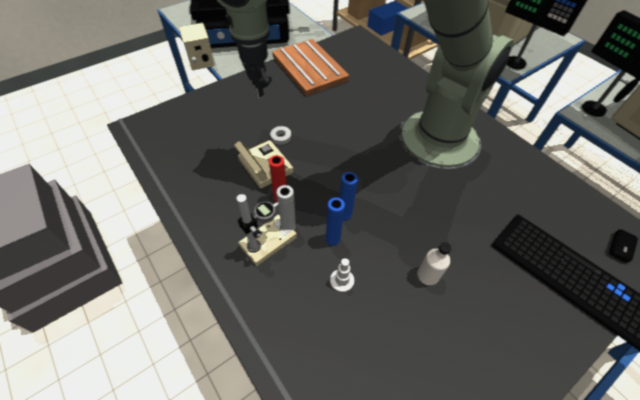

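The master stands in the vee at (286,205). The key is back up, nothing else has moved, and the arm is clear.

```bash
python3 -c "
from workcell import bot
print(bot.job_done())"
```

```text
the job is handed in; nothing more can be done
None
```

I slid the plain steel master upright into the vee with nearly shut, tilted fingertips, pressed the zero key, moved clear and handed the job in. `job_done()` gives no verdict, so the checks below are mine.

- **Seating the master:** The first push stopped about 3 mm off home, against the right vee face only, and reached about 22 N against the 30 N limit. I confirmed this from above with the wrist camera and nudged the master left and forward until it sat in the vee. A wrist view then put it about 0.4 mm from the home point (0.3–1.1 mm, depending on the gauge angle used).
- **Spindle:** I never measured its travel directly. I infer it is pushed in from the master's position and from pictures showing the spindle against it.
- **Zero key:** I pressed it to its stop (TCP down to 36 mm, about 15 N), and it came back up to the height it had before.
- **At the end:** The master is upright, with its upper and lower parts agreeing within about 0.5 mm. The shaft, bottle and ring gauge are within 1 mm of where they started, and the arm touches nothing.
- **Disagreement:** The two fixed cameras differ by about 3 mm on the master's absolute position. I therefore relied on the wrist camera's measurement relative to the gauge.

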